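# Eject the rinsed amber bottle and hang it upside down to dry

### The arm

A 6-joint arm with a two-finger parallel gripper is mounted at the origin on the work surface. World frame = base frame: x ahead of the robot, y to its left, z up, the work surface at z = 0. Lengths are in mm, angles in rad, forces in N, time in s.
With the tool pointing down it reaches from about 300 to 775 mm from the base axis. Payload 14.6 kg.
Tool frame: the origin (TCP) lies on the centre line of the jaws, within the pads' length; the fingertips stand manip.tcp_to_tips ahead of it and the grasp point (between the pads) lies 5 mm behind it (manip.tcp_to_tips is the distance from the TCP to the fingertips, in mm); z points along the fingers, y is the direction in which the jaws open and shut (so a half turn about z gives the same grasp; the last joint's range is limited). The gripper opens to 94 mm and grips with 3 to 60 N. Pads are 16 mm wide; open, the fingers measure 119 mm over their backs; the gripper's body (75 mm by 177 mm) begins 78 mm behind the grasp point.
Start: joints at [-1.4, 0.3, 1.521, -0, 1.321, -0.067], TCP at [129.554, -534.514, 219.446] pointing down, gripper open.
Joint ranges: [-3.03, 3.03], [-0.79, 2.21], [0.23, 2.52], [-1.04, 4.18], [0, 3.07], [-2.55, 2.55]. Speed limits (rad/s): [2.22, 2.22, 2.57, 3.14, 3.14, 3.14].

### API

Orientations are given as [roll, pitch, yaw] about the fixed x, y, z axes, in that order (R = Rz(yaw) Ry(pitch) Rx(roll)).
In Python, from cell import manip, optics, workorder gives the robot as it stands. The module is installed in compiled form; this text tells all that it offers.
- The arm moves only by the tool jog_arm, never from a script. Its argument "deltas" is text: rows parted by semicolons, each of 5 numbers parted by spaces: the shift along the tool's x, y, z in mm, then the turn about the tool's z in rad, then the finger opening in mm, from 0 to 94. In form: tx ty tz twist grip; .... A call has exactly 10 rows; each row is the pose to reach, as a shift and turn from the pose commanded when the call began, along the tool's axes at that moment; what a row does not reach only later rows make up. A row lasts 1/8 s, in which the tool goes at most 62.5 mm and 10.7 degrees, less where a joint would pass 70% of its speed; a pose out of reach is approached as far as the arm can. A call with a gripper value outside its range is refused whole. The fingers move at their own pace and stop on an object; "squeeze" is the grip in N (left out, the last holds). Time passes only in rows, so rows that repeat a pose let the fingers close, or fill a call up. It gives the time, the measured TCP pose, the force and the opening at its end, in the units of the state.
- manip.read_state(): the state, without advancing time (a new reading comes with each control period).
- optics.camera(name): name is "side" or "top"; returns (picture, depth): 420x560x3 uint8, red, green, blue; 420x560 float32, mm along the optical axis (not along the pixel's ray), 0 where there is no reading.
- optics.get_calibration(name): a dict with "intrinsics" (3x3 intrinsics, pixels), "R" (3x3) and "t" (3): a world point X has camera coordinates R X + t. Camera axes: x right, y down, z forward; pixel columns grow to the right and rows downward; lengths in mm; the calibration is good to about 2 mm. A picture is of the moment at which its call begins. get_calibration takes no time and is no camera call.
- workorder.sign_off(): hands the job in, once; it reports no verdict.
The state is a dict: "clock": time; "joints": joint angles; "qd": joint speeds; "effort": joint torques, N m; "eef_pos": TCP position; "eef_rot": TCP orientation; "wrist_force": force on the tool from outside, world axes, zero at the start; "moment": the same for the moment, N m; "finger_gap": finger opening in mm.
Only numpy, scipy, OpenCV 4.12 (cv2) and the standard library are available. Lean on these libraries where they do the work, as an engineer would, in place of code of your own. Each camera call takes 0.05 s, during which the arm holds its last target.

### The job

Press the red ejector lever down as far as it goes, so that the brown bottle's base end rises out of its pocket, then take the bottle, turn it upside down and lower it over the empty drying peg until its rim rests flat on the white collar. Keep hold of the bottle until it is all the way down (do not drop it), then let go. Leave the two vessels already drying and the flask and jar beside the block standing where they are.

Things in the scene. Friction and masses are not known exactly. Their poses are not given: they have to be found in the camera images.
- block: Fixed block, base plate 300 x 100 mm, origin: centre of its underside on the bench, local +x to the lever end, z up. White pocket (60 mm wide inside, 78 outside, side walls 62 mm high from x -150 to +35 mm, end wall 50 mm high at x -147 to -156) holds the bottle lying along x, mouth to +x. Cradle and lever are one rigid see-saw, hinged at x +45, z 30 mm, about local y.
- ejector (a joint): See-saw of lever and cradle: 0 = lever up, bottle level in the pocket; 0.42 rad = lever fully down at a firm stop (pad level), bottle tipped 24 degrees about the hinge, base end high, mouth low. It is stiff and stays where it is left, with or without the bottle. 7 to 11 N down on the middle of the pad moves it.
- lever_pad (a point): Centre of the top face of the red lever pad (40 x 46 mm, 8 mm thick), 70 mm from the hinge. It is 62 mm above the bench at joint 0 and moves on an arc to 34 mm above the bench at 0.42, some 8 mm further along the block's +x.
- amber_bottle: Brown bottle to hang, 175 mm long, 0.12-0.19 kg. Origin: centre of its base; z: from base to mouth. Body 50 mm across up to 105 mm, shoulder to 127, neck 32 mm across (lip 35); bore 24 mm wide, 70 mm deep. Starts level, axis 45 mm above the bench, base at block x -140 mm, in a shallow V that leaves the last 45 mm at the base free. Lever down: axis 25 mm from the base is 108 mm up.
- amber_bottle_mouth (a point): Centre of the bottle's mouth, in the plane of its rim (175 mm from the base on the axis).
- rack: Fixed blue drying tray 100 x 320 mm, floor 16 mm thick, rim to 22 mm above the bench; origin: centre of its underside, long side along local y. Three pegs stand on it at y -110, 0 and +110 mm.
- free_peg: The one drying peg with nothing on it, in any of the three places. Fixed, upright, z up, origin on the tray floor, 16 mm above the bench. White collar 48 mm across, 10 mm thick; from its top rises a peg 14 mm thick and 64 mm tall with a round tip (90 mm above the bench).
- free_peg_seat (a point): Centre of the top face of the free peg's collar, 26 mm above the bench, where the bottle's rim is to rest.
- white_bottle: White bottle drying upside down on another peg: loose, 142 mm long, 56 mm across, its base on top, 168 mm above the bench. Origin: centre of its base (the top end), local z pointing down to its mouth.
- green_flask: Green conical flask drying upside down on the third peg: loose, 148 mm long, 66 mm across at its base, which is on top, 174 mm above the bench. Origin: centre of its base (the top end), local z pointing down to its mouth.
- clear_flask: Clear conical flask standing loose on the bench beside the block, 76 mm across, 136 mm tall; origin: centre of its underside, z up.
- reagent_jar: White jar with a blue cap standing loose on the bench on the other side of the block, 64 mm across, 125 mm tall; origin: centre of its underside, z up.
Mind the look-alikes: they are no part of the job. What is shaped like the white_bottle but black is not meant. Leave any black look-alike of the clear_flask alone.

How it is judged:
By the outcome, as a careful person would: the job done as asked, in the order asked, and still so for the second after the job is handed in, with the robot touching nothing.
It also fails if it takes over 72 s, if anything falls off the work surface, if the arm or the gripper's body presses on something with over 40 N, if the wrist force passes 120 N, or if a joint passes its speed limit or range.

## Working session

There is one attempt and no reset: what is moved stays moved. The work goes in short steps, Python scripts to look and compute and a tool call to move; the robot and the scene stay as the last step left them, time stands still between calls to the robot, and variables do not carry over. Pictures are saved under pics/ and viewed, and the job is handed in when it is done.

Besides the shell and the picture viewer there is one more tool, called after ">>>" as name(argument=value, ...), one argument or row to a line, values as JSON. jog_arm: Moves the arm, as the interface text tells. Its arguments: {"type":"object","properties":{"deltas":{"type":"string"},"squeeze":{"type":"number"}},"required":["deltas"]}

```bash
mkdir -p pics
cat > h.py <<'E'
import numpy as np, cv2
from cell import manip, optics, workorder
def grab(n):
    im,d=optics.camera(n); np.savez('%s.npz'%n,im=im,d=d); return im,d
def load(n):
    z=np.load('%s.npz'%n); return z['im'],z['d']
def cloud(n,d):
    c=optics.get_calibration(n);K=c['intrinsics'];R=np.array(c['R']);t=np.array(c['t'])
    v,u=np.mgrid[:d.shape[0],:d.shape[1]]
    P=np.stack([(u-K[0][2])/K[0][0]*d,(v-K[1][2])/K[1][1]*d,d],-1)
    return (P-t)@R
E
python3 - <<'E'
from h import *
print(manip.read_state(), manip.tcp_to_tips)
for n in('side','top'):
    im,d=grab(n); cv2.imwrite(f'pics/{n}0.png',im[:,:,::-1]); print(optics.get_calibration(n))
E
```

```text
{'clock': 0.0, 'joints': array([-1.39957019e+00,  3.00442054e-01,  1.52156481e+00, -5.98201454e-06,
        1.32065798e+00, -6.66308741e-02]), 'qd': array([-1.42210926e-03, -1.21480590e-03, -1.53534149e-05,  2.79565140e-04,
        1.33058966e-03, -8.78187021e-05]), 'effort': array([-6.83892358e-04, -5.31811023e+01, -3.52735233e+01,  7.07709999e-02,
        2.44297413e-02, -7.29251701e-05]), 'eef_pos': array([ 129.53126682, -534.29309268,  218.90912575]), 'eef_rot': array([-3.14052246e+00, -6.56066628e-05,  2.37858459e-01]), 'wrist_force': array([ 0.61927782, -1.00363466, -0.61512528]), 'moment': array([ 0.0002105 , -0.02713185, -0.01730899]), 'finger_gap': 94.39954756966532} 14.0
{'intrinsics': array([[538.45913981,   0.        , 272.38464845],
       [  0.        , 538.45913981, 217.17629944],
       [  0.        ,   0.        ,   1.        ]]), 'R': array([[-0.78905126, -0.61402017,  0.01942533],
       [-0.4221644 ,  0.51899178, -0.74325282],
       [ 0.44629063, -0.59466525, -0.66872858]]), 't': array([ 405.01091034,  316.91105367, 1037.06310646])}
{'intrinsics': array([[401.00841022,   0.        , 281.49483517],
       [  0.        , 401.00841022, 208.66098882],
       [  0.        ,   0.        ,   1.        ]]), 'R': array([[ 0.02971908, -0.99888788, -0.03660307],
       [-0.99007747, -0.0243858 , -0.1383905 ],
       [ 0.137344  ,  0.04035271, -0.98970111]]), 't': array([  5.52630004, 554.67078925, 919.04167962])}
```

View pics/side0.png

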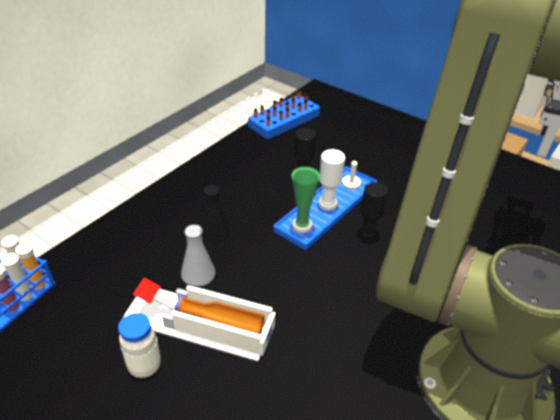

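View pics/top0.png

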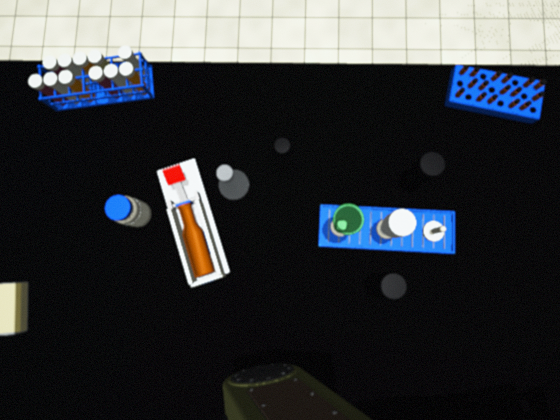

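The side view shows the brown bottle at (220,315), the red pad at (148,290), the clear flask at (197,255) and the jar at (140,345). On the rack are the green flask (304,195), the white bottle (330,175) and the bare peg (352,178). The black look-alikes are at (306,145), (373,205) and (213,205). In the top view the bottle is at (197,240), the pad at (174,175) and the free peg at (434,231).

Candidates in the top view:
- **Brown bottle:** the bottle in the block (197,240), not the orange tubes in the rack at (90,70).
- **Free peg:** the bare one at (434,231). The others, (340,228) and (385,230), are occupied.
- **Lever:** the only red patch, at (174,175).

```bash
cat > m.py <<'E'
from h import *
def ray(n,u,v,z):
    c=optics.get_calibration(n);K=c['intrinsics'];R=np.array(c['R']);t=np.array(c['t'])
    d=R.T@np.linalg.inv(K)@np.array([u,v,1.]);o=-R.T@t
    return o+d*(z-o[2])/d[2]
def big(m):
    n,l,s,c=cv2.connectedComponentsWithStats(m.astype(np.uint8));i=1+np.argmax(s[1:,4]);return l==i
E
python3 - <<'E'
from m import *
for n in('top','side'):
    im,d=load(n);P=cloud(n,d);h=cv2.cvtColor(im,cv2.COLOR_RGB2HSV);H,S,V=h[...,0],h[...,1],h[...,2]
    z=P[...,2];ok=d>0
    def rep(name,m):
        m=big(m&ok);v,u=np.nonzero(m);q=P[m]
        print(n,name,len(u),'px',u.mean().round(1),v.mean().round(1),'mean',q.mean(0).round(1),'z5/95',np.percentile(q[:,2],[5,50,95]).round(1));return m
    rep('red',((H<6)|(H>174))&(S>150)&(V>120))
    m=rep('brown',(H>=6)&(H<18)&(S>150)&(V>60)&(np.abs(P[...,0]-550)<250)&(P[...,1]>50)&(P[...,1]<350))
    q=P[m];xy=q[:,:2]-q[:,:2].mean(0);w,v=np.linalg.eigh(xy.T@xy);print(' axis',v[:,1],np.degrees(np.arctan2(v[1,1],v[0,1])), 'extent',np.ptp(xy@v[:,1]),'width',np.ptp(xy@v[:,0]))
    # tall stuff
    for nm,mm in (('blue tray',(H>100)&(H<125)&(S>150)&(z<30)&(P[...,1]<0)&(P[...,0]<700)),('jarcap',(H>95)&(H<125)&(S>150)&(z>90)&(P[...,1]>150)&(P[...,0]<680)),('green',(H>40)&(H<80)&(S>100)&(z>140)),
      ('whitewalltop',(S<60)&(V>100)&(z>56)&(z<66)&(P[...,1]>50)&(P[...,0]<680))):
        rep(nm,mm)
im,d=load('top')
c=cv2.resize(im[140:310,90:270],None,fx=4,fy=3.5,interpolation=2);cv2.imwrite('pics/c1.png',c[:,:,::-1])
c=cv2.resize(im[190:265,310:465],None,fx=5,fy=5,interpolation=2);cv2.imwrite('pics/c2.png',c[:,:,::-1])
E
```

```text
top red 269 px 173.6 174.7 mean [626.3 279.1  62.1] z5/95 [55.4 62.1 69. ]
top brown 1241 px 195.0 243.3 mean [465.3 217.7  63.3] z5/95 [54.  64.1 70.1]
 axis [-0.93856031 -0.34511526] -159.81116789566883 extent 170.33618640607318 width 47.83676912175539
top blue tray 3796 px 388.8 231.3 mean [ 509.4 -238.3   13.5] z5/95 [-1.6 15.2 21.8]
top jarcap 530 px 117.9 207.2 mean [536.8 378.5 124.1] z5/95 [120.2 124.4 127.2]
top green 707 px 348.2 218.4 mean [ 519.  -120.8  173.3] z5/95 [170.9 173.4 175.7]
top whitewalltop 335 px 179.5 245.9 mean [458.5 254.4  60.9] z5/95 [57.5 61.  63.8]
side red 393 px 146.2 289.3 mean [635.1 273.1  54.6] z5/95 [ 0.4 62.6 70.1]
side brown 1383 px 223.4 313.7 mean [462.8 225.9  64.4] z5/95 [53.4 65.5 72. ]
 axis [-0.94158202 -0.33678375] -160.31895683761311 extent 173.37317731303216 width 41.16597882939449
side blue tray 1781 px 317.0 219.5 mean [ 502.6 -170.5   15.8] z5/95 [ 2.  17.  23.9]
side jarcap 664 px 134.1 327.1 mean [533.2 381.6 125.4] z5/95 [120.1 125.7 128.1]
side green 611 px 304.9 180.4 mean [ 512.1 -113.3  168.6] z5/95 [145.9 173.7 177.2]
side whitewalltop 495 px 216.6 325.5 mean [455.5 254.1  61.5] z5/95 [56.7 61.9 65. ]
```

View pics/c1.png

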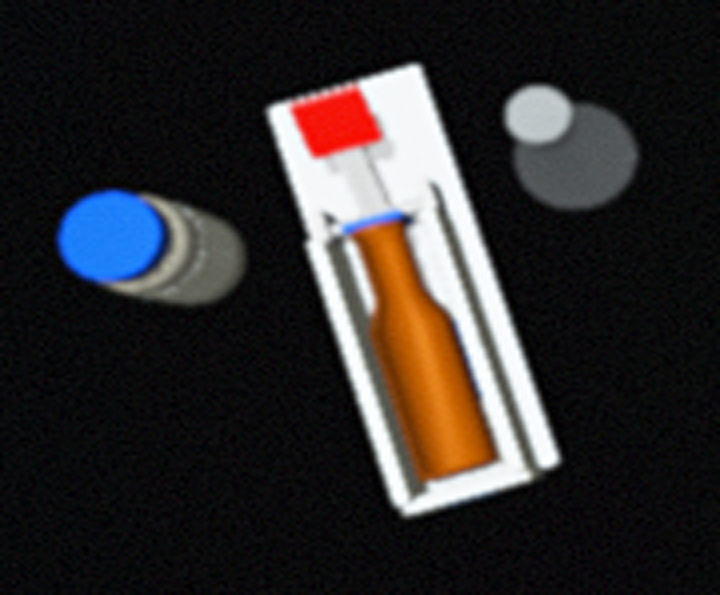

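View pics/c2.png

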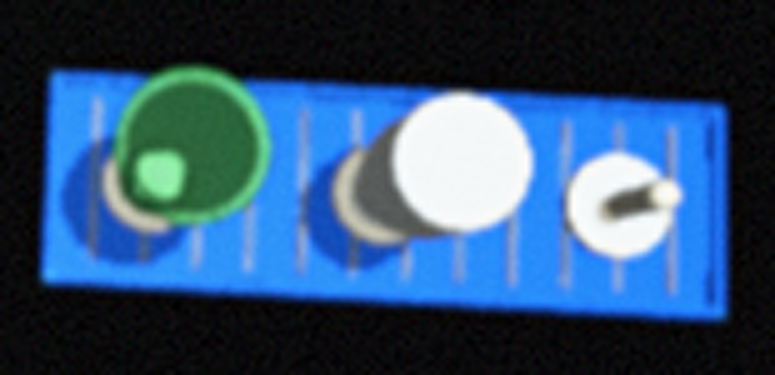

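The crops confirm the choices: the brown bottle lies in the white pocket with its mouth toward the red pad, and the right-hand peg is bare. Next I'll measure more precisely.

Run:
```python
from m import *
allw=[]
for n in('top','side'):
    im,d=load(n);P=cloud(n,d);h=cv2.cvtColor(im,cv2.COLOR_RGB2HSV);H,S,V=h[...,0].astype(int),h[...,1],h[...,2];z=P[...,2];ok=d>0
    X,Y=P[...,0],P[...,1]
    reg=(X>320)&(X<680)&(Y>140)&(Y<320)&ok
    m=reg&(S<70)&(V>90)&(z>57)&(z<67)&(np.hypot(X-595,Y-180)>0)
    q=P[m]
    # pre-rotate around rough yaw 20deg
    a=np.radians(20);e=np.array([np.cos(a),np.sin(a)]);f=np.array([-e[1],e[0]])
    c0=np.array([489.,228.])
    l=(q[:,:2]-c0)@np.stack([e,f],1)
    l=l[(np.abs(l[:,1])<55)&(l[:,0]<40)];print(n,len(l))
    for s in(1,-1):
        w=l[(s*l[:,1]>22)]
        if len(w)>20:
            p=np.polyfit(w[:,0],w[:,1],1);print(' wall',s,len(w),'slope deg',np.degrees(p[0]).round(2),'off',p[1].round(1),'y5-95',np.percentile(w[:,1],[3,50,97]).round(1),'x',np.percentile(w[:,0],[2,98]).round(1))
    r=big(((H<6)|(H>174))&(S>150)&(V>120)&ok&(z>40));q=P[r];print(' red med',np.median(q,0).round(1),'minrect',cv2.minAreaRect(q[:,:2].astype(np.float32)))
    v,u=np.nonzero(big(((H<6)|(H>174))&(S>150)&(V>120)));print(' red ray z62',ray(n,u.mean(),v.mean(),62).round(1))
    b=reg&(H>=6)&(H<18)&(S>150)&(V>60);b=big(b);q=P[b];l=(q[:,:2]-c0)@np.stack([e,f],1);zz=q[:,2]
    print(' brown x range',np.percentile(l[:,0],[1,99]).round(1))
    # cylinder fit body r25 per axis, unknown (y0,z0,slope)
    from scipy.optimize import least_squares
    k=(l[:,0]<np.percentile(l[:,0],2)+100)&(zz>40)
    f_=lambda p:np.hypot(l[k,1]-p[0]-p[1]*(l[k,0]+87),zz[k]-p[2])-25
    s=least_squares(f_,[0,0,45],loss='soft_l1');print(' cyl y0 at x=-87',s.x[0].round(1),'slope deg',np.degrees(s.x[1]).round(2),'z',s.x[2].round(1),'rms',np.std(f_(s.x)).round(2))
    # peg
    t=ok&(S<80)&(V>110)&(z>20)&(z<32)&(X>400)&(X<620)&(Y<-290)&(Y>-420);t=big(t)
    v,u=np.nonzero(t);(cx,cy),rr=cv2.minEnclosingCircle(P[t][:,:2].astype(np.float32));print(' collar',t.sum(),P[t].mean(0).round(1),'circ',cx,cy,rr,'ray',ray(n,(u.min()+u.max())/2,(v.min()+v.max())/2,26).round(1))
    t=ok&(S<80)&(z>60)&(z<100)&(X>400)&(X<620)&(Y<-300)&(Y>-420)
    print(' peg upper',t.sum(),np.median(P[t],0).round(1), P[t][:,2].max())
    bl=big(ok&(H>100)&(H<125)&(S>150)&(z>10)&(z<27)&(Y<0)&(X<700)&(Y>-450));print(' tray',cv2.minAreaRect(P[bl][:,:2].astype(np.float32)))
    for nm,mm in (('wbottle',ok&(S<60)&(V>120)&(z>155)&(z<180)&(Y<-150)&(Y>-320)),('gflask',ok&(H>40)&(H<80)&(S>80)&(z>168)&(z<180)),('clear',ok&(z>125)&(z<142)&(Y>80)&(Y<250)&(X>520)&(X<720))):
        if mm.sum()>5:(cx,cy),rr=cv2.minEnclosingCircle(P[big(mm)][:,:2].astype(np.float32));print(' ',nm,mm.sum(),np.round([cx,cy,rr],1))
```

```text
top 527
 wall 1 267 slope deg 0.19 off 35.4 y5-95 [31.4 35.2 39.9] x [-108.2   36.9]
 wall -1 260 slope deg -0.03 off -33.5 y5-95 [-37.7 -33.6 -28.9] x [-107.7   36.8]
 red med [626.3 279.6  62.1] minrect ((625.8671875, 278.7792663574219), (34.08522033691406, 41.928470611572266), 20.671083450317383)
 red ray z62 [626.3 279.1  62. ]
 brown x range [-98.7  67.9]
 cyl y0 at x=-87 1.3 slope deg 0.29 z 44.2 rms 1.37
 collar 263 [ 511.9 -337.1   25.3] circ 512.6546020507812 -340.0753173828125 24.089780807495117 ray [ 512.7 -339.5   26. ]
 peg upper 61 [ 512.7 -336.7   82.8] 94.70466952264763
 tray ((515.94482421875, -231.23960876464844), (320.9988708496094, 100.16453552246094), 88.4368896484375)
  wbottle 599 [ 515.7 -230.5   27.9]
  gflask 735 [ 518.6 -121.1   32.4]
  clear 208 [618.  144.2  17.8]
side 767
 wall 1 398 slope deg 0.14 off 35.9 y5-95 [30.3 36.2 40. ] x [-109.4   37.2]
 wall -1 369 slope deg 0.18 off -32.8 y5-95 [-38.6 -32.2 -28.6] x [-109.3   36.8]
 red med [626.2 279.7  63.9] minrect ((625.6875, 278.2669677734375), (37.96364974975586, 48.78567123413086), 23.270719528198242)
 red ray z62 [629.4 277.1  62. ]
 brown x range [-102.4   67.3]
 cyl y0 at x=-87 -0.5 slope deg 0.02 z 45.8 rms 2.81
 collar 157 [ 508.9 -336.9   26.7] circ 514.254638671875 -342.1411437988281 28.377824783325195 ray [ 510.6 -340.6   26. ]
 peg upper 79 [ 511.9 -337.6   79.8] 96.07269964786768
 tray ((514.5308837890625, -207.9204559326172), (276.51513671875, 103.37103271484375), 88.0713882446289)
  wbottle 382 [ 514.  -231.4   30.2]
  gflask 425 [ 516.2 -121.2   34.2]
  clear 194 [617.5 142.9  18.9]
```

```bash
cat > go.py <<'E'
from h import *
import sys
from scipy.spatial.transform import Rotation as Ro
# python3 go.py x y z yaw : delta in tool axes
s=manip.read_state();t=np.array([float(a) for a in sys.argv[1:4]])
R=Ro.from_euler('xyz',s['eef_rot']).as_matrix()
print('d tool',(R.T@(t-s['eef_pos'])).round(1),'twist',round(s['eef_rot'][2]-float(sys.argv[4]),3) if len(sys.argv)>4 else '')
print('pos',s['eef_pos'].round(1),'rot',s['eef_rot'].round(3),'F',s['wrist_force'].round(1),'gap',round(s['finger_gap'],1),'t',s['clock'],'j',s['joints'].round(2))
E
python3 go.py 628 280 219 0.351
```

```text
d tool [ 676.3 -674.     0.7] twist -0.113
pos [ 129.5 -534.3  219. ] rot [-3.141 -0.     0.238] F [-0.8 -0.3 -0.5] gap 93.8 t 0.1 j [-1.4   0.3   1.52  0.    1.32 -0.07]
```

>>> jog_arm(
  deltas="30 -30 0 0 0; 68 -67 0 -0.01 0; 106 -105 0 -0.02 0; 144 -143 0 -0.03 0; 182 -181 0 -0.04 0; 220 -219 0 -0.05 0; 258 -257 0 -0.06 0; 296 -295 0 -0.08 0; 334 -333 0 -0.1 0; 372 -371 0 -0.113 0",
)

```text
clock: 1.35
eef_pos: [404.3, -84.6, 219.5]
eef_rot: [3.141, -0.0, 0.351]
wrist_force: [-0.2, -0.8, 0.3]
finger_gap: 0.5
```

```bash
python3 go.py 628 280 140 0.351
```

```text
d tool [ 335.5 -265.3   79.5] twist 0.0
pos [404.3 -84.6 219.5] rot [ 3.141 -0.     0.351] F [-0.2 -0.8  0.3] gap 0.5 t 1.35 j [-0.3  -0.01  1.88 -0.    1.28  0.92]
```

>>> jog_arm(
  deltas="38 -30 0 0 0; 76 -60 0 0 0; 114 -90 0 0 0; 152 -120 0 0 0; 192 -150 0 0 0; 230 -181 0 0 0; 268 -211 0 0 0; 304 -240 0 0 0; 335 -265 40 0 0; 335 -265 90 0 0",
)

```text
clock: 2.6
eef_pos: [627.7, 279.9, 127.7]
eef_rot: [-3.141, -0.001, 0.353]
wrist_force: [-0.3, -0.6, -0.3]
finger_gap: 0.7
```

```bash
python3 go.py 628 280 78 0.351;python3 - <<'E'
from h import *
for n in('side','top'):
    im,d=grab(n); cv2.imwrite(f'pics/{n}1.png',im[:,:,::-1])
E
```

```text
d tool [ 0.3 -0.  49.7] twist 0.002
pos [627.7 279.9 127.7] rot [-3.141e+00 -1.000e-03  3.530e-01] F [-0.3 -0.6 -0.3] gap 0.7 t 2.6 j [0.37 0.68 1.17 0.   1.28 1.58]
```

View pics/side1.png

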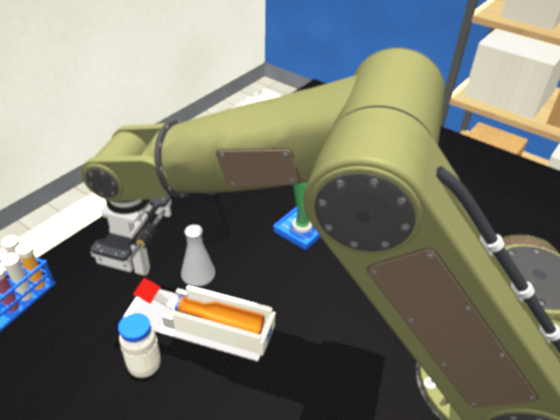

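>>> jog_arm(
  deltas="0 0 12 0 0; 0 0 24 0 0; 0 0 36 0 0; 0 0 46 0 0; 1 0 52 0 0; 2 0 58 0 0; 4 0 64 0 0; 5 0 69 0 0; 6 0 73 0 0; 7 0 76 0 0",
)

```text
clock: 3.95
eef_pos: [635.0, 280.4, 55.0]
eef_rot: [3.142, -0.004, 0.351]
wrist_force: [0.0, -1.4, 8.1]
finger_gap: 0.1
```

```bash
python3 go.py 634 282 48 0.351
```

```text
d tool [-0.4 -1.8  7. ] twist -0.0
pos [635.  280.4  55. ] rot [ 3.142 -0.004  0.351] F [ 0.  -1.4  8.1] gap 0.1 t 3.95 j [ 0.36  0.77  1.2  -0.    1.16  1.58]
```

>>> jog_arm(
  deltas="0 -1 1 0 0; 0 -1 2 0 0; 0 -1 3 0 0; 0 -1 4 0 0; 0 -1 5 0 0; 0 -1 5.5 0 0; 0 -1 6 0 0; 0 -1 6.5 0 0; 0 -1 7 0 0; 0 -1 7 0 0",
)

```text
clock: 5.2
eef_pos: [635.2, 281.0, 48.3]
eef_rot: [3.141, -0.005, 0.351]
wrist_force: [5.1, -1.0, 7.5]
finger_gap: 0.5
```

```bash
python3 go.py 634 282 48 0.351
```

```text
d tool [-0.8 -1.4  0.3] twist -0.0
pos [635.2 281.   48.3] rot [ 3.141 -0.005  0.351] F [ 5.1 -1.   7.5] gap 0.5 t 5.2 j [ 0.36  0.78  1.2  -0.    1.15  1.58]
```

Not at the stop yet, as there is no jump in force. I'll press a little further, gently.

>>> jog_arm(
  deltas="0 -1 0.5 0 0; 0 -1 1 0 0; 0 -1 1.5 0 0; 0 -1 2 0 0; 0 -1 2 0 0; 0 -1 2 0 0; 0 -1 2 0 0; 0 -1 2 0 0; 0 -1 2 0 0; 0 -1 2 0 0",
)

```text
clock: 6.45
eef_pos: [635.2, 281.3, 48.1]
eef_rot: [3.14, -0.005, 0.35]
wrist_force: [-2.7, -8.4, 21.6]
finger_gap: 0.5
```

```bash
python3 go.py 634 282 48 0.351;  python3 - <<'E'
from h import *
for n in('side',):
    im,d=grab(n); cv2.imwrite(f'pics/{n}2.png',cv2.resize(im[180:380,60:300],None,fx=3.3,fy=3)[:,:,::-1])
E
```

```text
d tool [-0.9 -1.   0. ] twist -0.001
pos [635.2 281.3  48.1] rot [ 3.14  -0.005  0.35 ] F [-2.7 -8.4 21.6] gap 0.5 t 6.45 j [ 0.36  0.78  1.2  -0.    1.15  1.59]
```

View pics/side2.png

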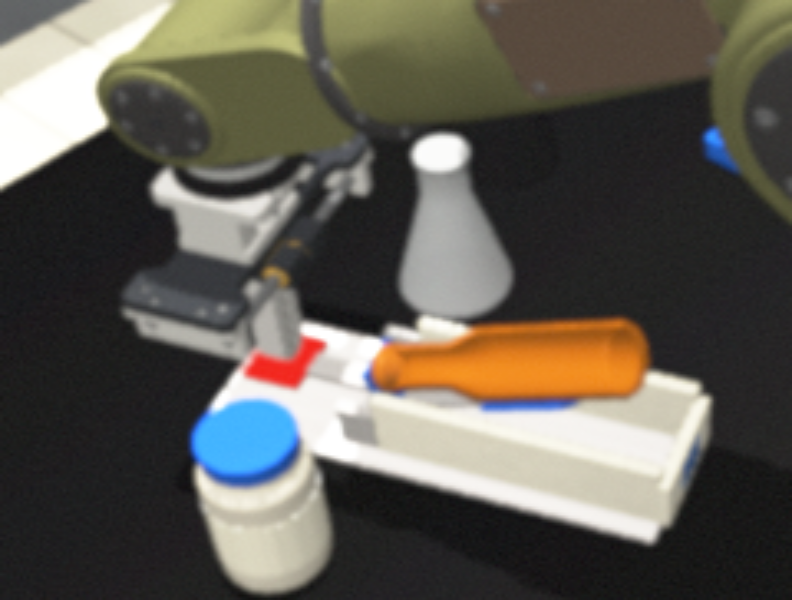

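The lever is at its stop: force rose to 21 N with the tip height steady at 34 mm. The crop shows the pad level at (285,360) and the bottle's base end up at (630,350).

>>> jog_arm(
  deltas="0 0 -10 0 0; 0 0 -40 0 0; 0 0 -80 0 0; 0 0 -130 0 20; -10 0 -160 0 60; -50 0 -160 0 94; -90 0 -160 0 94; -130 0 -160 0 94; -170 0 -160 0 94; -170 0 -160 0 94",
)

```text
clock: 7.75
eef_pos: [472.0, 223.2, 205.1]
eef_rot: [-3.141, -0.001, 0.351]
wrist_force: [0.2, 1.0, -0.8]
finger_gap: 66.9
```

```bash
python3 go.py 437 210 175 0.351;  python3 - <<'E'
from m import *
from scipy.optimize import least_squares
a=0.351;e=np.array([np.cos(a),np.sin(a)]);f=np.array([-e[1],e[0]]);o=np.array([526.2,242.8])
for n in('side','top'):
    im,d=grab(n); cv2.imwrite(f'pics/{n}3.png',im[:,:,::-1])
    P=cloud(n,d);h=cv2.cvtColor(im,cv2.COLOR_RGB2HSV);H,S,V=h[...,0].astype(int),h[...,1],h[...,2]
    m=big((H>=6)&(H<18)&(S>150)&(V>60)&(d>0)&(P[...,0]>350)&(P[...,0]<640)&(P[...,1]>130)&(P[...,1]<320))
    q=P[m];l=np.c_[(q[:,:2]-o)@np.stack([e,f],1),q[:,2]]
    k=l[:,0]<-30
    t=np.radians(24.06)
    # normal distance in xz plane
    def F(p):
        zz=(l[k,2]-p[1])*np.cos(t)+(l[k,0]+95)*np.sin(t)
        return np.hypot(l[k,1]-p[0],zz)-25
    s=least_squares(F,[0,108],loss='soft_l1');print(n,k.sum(),'y,z at x=-95',s.x.round(1),'rms',F(s.x).std().round(2),'xmin',np.percentile(l[:,0],[1,99]).round(1),'zmax',np.percentile(l[:,2],99).round(1))
E
```

```text
d tool [-37.5   0.4  30.1] twist 0.0
pos [472.  223.2 205.1] rot [-3.141e+00 -1.000e-03  3.510e-01] F [ 0.2  1.  -0.8] gap 66.9 t 7.75 j [0.37 0.25 1.62 0.   1.27 1.59]
side 1203 y,z at x=-95 [ -1.6 108.6] rms 4.7 xmin [-125.5   37.4] zmax 140.6
top 618 y,z at x=-95 [  0.7 107.5] rms 24.78 xmin [-124.8  -62.3] zmax 296.3
```

View pics/side3.png

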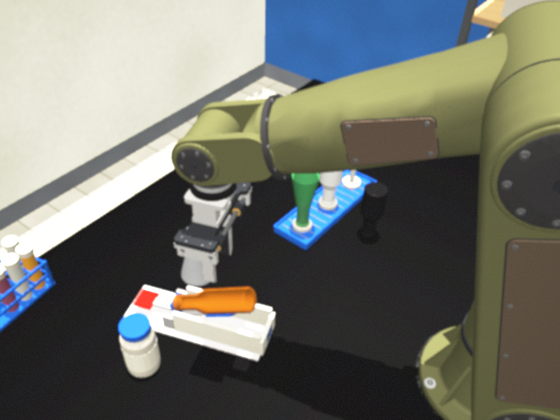

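View pics/top3.png

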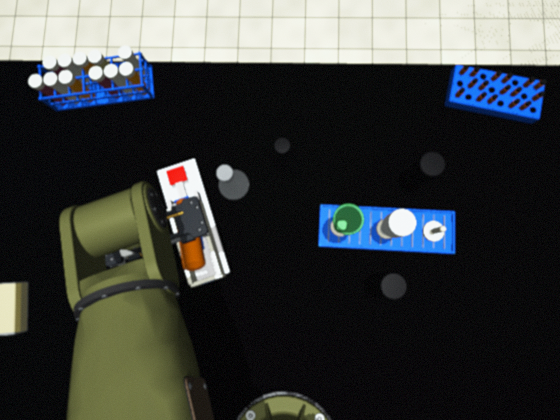

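>>> jog_arm(
  deltas="-20 0 0 0 94; -38 0 0 0 94; -38 0 15 0 94; -38 0 35 0 94; -38 0 55 0 94; -38 0 72 0 94; -38 0 86 0 94; -38 0 97 0 94; -38 0 102 0 94; -38 0 102 0 94",
)

```text
clock: 9.1
eef_pos: [437.9, 210.5, 102.4]
eef_rot: [-3.142, 0.0, 0.351]
wrist_force: [-0.2, 0.0, 0.1]
finger_gap: 94.1
```

```bash
python3 go.py 437 210 103 0.351;  python3 - <<'E'
from h import *
for n in('side',):
    im,d=grab(n); cv2.imwrite(f'pics/{n}4.png',cv2.resize(im[180:380,100:340],None,fx=3.3,fy=3)[:,:,::-1])
E
```

```text
d tool [-1.   0.2 -0.6] twist -0.0
pos [437.9 210.5 102.4] rot [-3.142  0.     0.351] F [-0.2  0.   0.1] gap 94.1 t 9.1 j [0.37 0.3  1.82 0.   1.02 1.59]
```

View pics/side4.png

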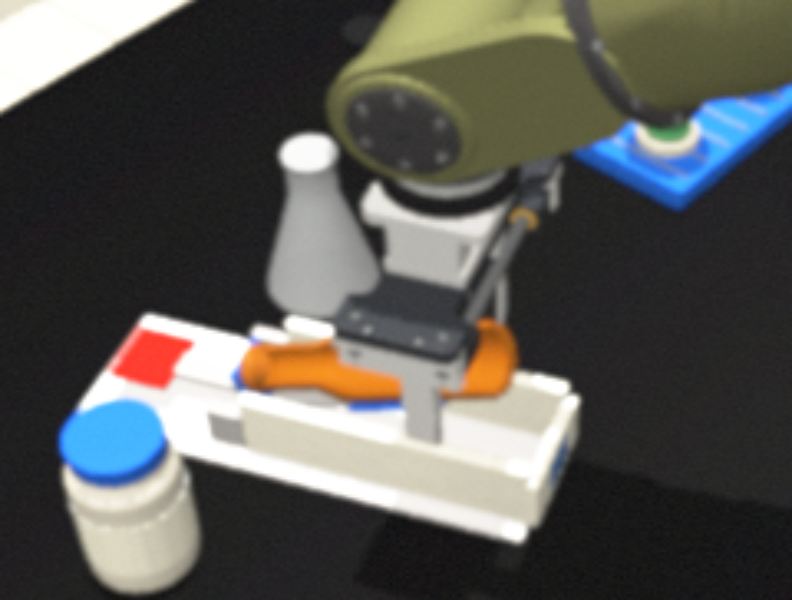

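>>> jog_arm(
  deltas="0 0 0 0 40; 0 0 0 0 40; 0 0 0 0 40; 0 0 0 0 40; 0 0 0 0 40; 0 0 0 0 40; 0 0 0 0 40; 0 0 0 0 40; 0 0 0 0 40; 0 0 0 0 40",
  squeeze=10,
)

```text
clock: 10.4
eef_pos: [437.8, 210.4, 102.5]
eef_rot: [3.142, -0.0, 0.351]
wrist_force: [2.0, -1.5, 1.2]
finger_gap: 49.7
```

>>> jog_arm(
  deltas="1 0 -5 0 40; 3 0 -12 0 40; 5 0 -20 0 40; 7 0 -30 0 40; 9 0 -40 0 40; 11 0 -50 0 40; 13 0 -60 0 40; 15 0 -70 0 40; 15 0 -80 0 40; 15 0 -80 0 40",
)

```text
clock: 11.65
eef_pos: [452.1, 215.7, 183.2]
eef_rot: [-3.142, -0.001, 0.351]
wrist_force: [-0.2, -0.1, -1.6]
finger_gap: 49.6
```

```bash
python3 go.py 437 210 175 0.351;  python3 - <<'E'
from h import *
for n in('side',):
    im,d=grab(n); cv2.imwrite(f'pics/{n}5.png',im[:,:,::-1])
E
```

```text
d tool [-16.2   0.2   8.2] twist -0.0
pos [452.1 215.7 183.2] rot [-3.142e+00 -1.000e-03  3.510e-01] F [-0.2 -0.1 -1.6] gap 49.6 t 11.65 j [ 0.37  0.22  1.7  -0.    1.21  1.59]
```

View pics/side5.png

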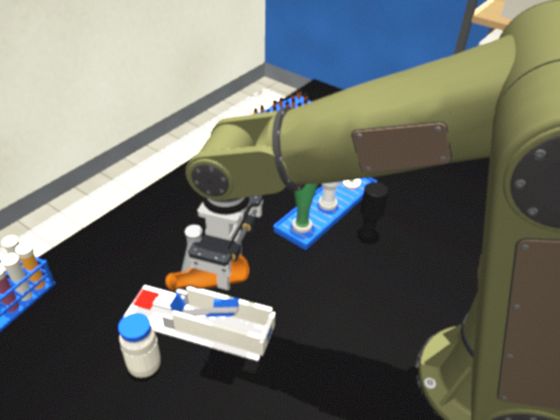

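The bottle is lifted at (205,275) and still tilted about 24°, because the pads hold it against swinging. I'll turn it about the pads by pushing the mouth against the outer face of the fixed pocket side wall. First I raise it, twist 90° and move to the free side of the block.

>>> jog_arm(
  deltas="0 0 -30 0 40; 0 0 -57 -0.15 40; 0 20 -57 -0.32 40; 0 45 -57 -0.5 40; 0 70 -57 -0.68 40; 0 95 -57 -0.86 40; 0 120 -57 -1.04 40; 0 145 -57 -1.22 40; 0 170 -57 -1.4 40; -1 186 -57 -1.571 40",
)

```text
clock: 12.95
eef_pos: [514.9, 39.6, 238.9]
eef_rot: [-3.141, -0.0, 1.927]
wrist_force: [0.3, -0.3, -0.6]
finger_gap: 49.6
```

```bash
python3 go.py 515 41 88 1.922;  cat > ax.py <<'E'
from m import *
# brown points in tool xz plane relative to TCP: tilt
from scipy.spatial.transform import Rotation as Ro
def tilt(tag,crop=None):
  s=manip.read_state();R=Ro.from_euler('xyz',s['eef_rot']).as_matrix()
  for n in('side','top'):
    im,d=grab(n); cv2.imwrite(f'pics/{n}{tag}.png',im[:,:,::-1])
    P=cloud(n,d);h=cv2.cvtColor(im,cv2.COLOR_RGB2HSV);H,S,V=h[...,0].astype(int),h[...,1],h[...,2]
    L=(P-s['eef_pos'])@R
    m=(H>=5)&(H<19)&(S>140)&(V>50)&(d>0)&(np.linalg.norm(L,axis=-1)<190)
    if m.sum()<60: print(n,'few',m.sum());continue
    m=big(m);q=L[m];c=q.mean(0);w,v=np.linalg.eigh((q-c).T@(q-c));a=v[:,2]*np.sign(v[2,2])
    pr=(q-c)@a
    lo=c+a*np.percentile(pr,99.5);hi=c+a*np.percentile(pr,.5)
    print(n,m.sum(),'axis tool',a.round(3),'angle from tool z: in xz %.1f in yz %.1f deg'%(np.degrees(np.arctan2(a[0],a[2])),np.degrees(np.arctan2(a[1],a[2]))),'low end',lo.round(0),'hi',hi.round(0),'lowend world',(R@lo+s['eef_pos']).round(1))
E
python3 -c "
from ax import *
tilt('6')"
```

```text
d tool [  1.3   0.7 150.9] twist 0.005
pos [514.9  39.6 238.9] rot [-3.141 -0.     1.927] F [ 0.3 -0.3 -0.6] gap 49.6 t 12.95 j [ 0.01  0.21  1.59 -0.    1.34 -0.35]
side 1891 axis tool [ 0.712 -0.009  0.702] angle from tool z: in xz 45.4 in yz -0.8 deg low end [117.  -6.  82.] hi [ -6.  -4. -40.] lowend world [468.4 147.4 157.3]
top 402 axis tool [0.637 0.002 0.771] angle from tool z: in xz 39.5 in yz 0.2 deg low end [104.  -5.  74.] hi [51. -5. 11.] lowend world [474.2 135.1 164.4]
```

View pics/side6.png

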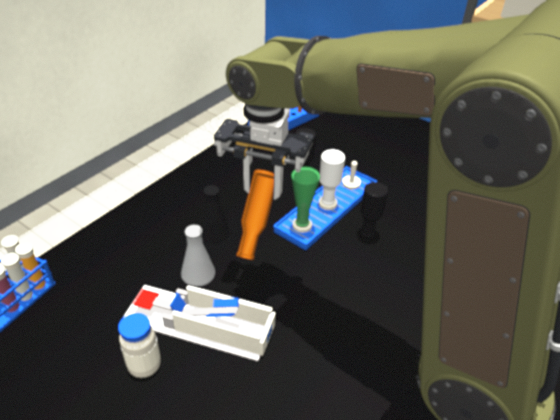

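It has already swung to about 43° from vertical during the move; the side view shows its mouth at (246,255). I'll lower it beside the wall.

>>> jog_arm(
  deltas="0 0 12 0 40; 0 0 25 0 40; 0 0 40 0 40; 0 0 55 0 40; 0 0 70 0 40; 0 0 82 0 40; 0 0 93 0 40; 0 0 100 0 40; 0 0 103 0 40; 0 0 103 0 40",
)

```text
clock: 14.3
eef_pos: [514.9, 40.6, 136.5]
eef_rot: [3.141, 0.0, 1.922]
wrist_force: [-0.3, 0.3, -1.6]
finger_gap: 50.0
```

```bash
python3 go.py 515 41 133 1.922; python3 -c "
from ax import *
tilt('7')"
```

```text
d tool [0.3 0.2 3.5] twist -0.0
pos [514.9  40.6 136.5] rot [3.141 0.    1.922] F [-0.3  0.3 -1.6] gap 50.0 t 14.3 j [ 0.01  0.31  1.71  0.    1.12 -0.34]
side 1794 axis tool [0.573 0.051 0.818] angle from tool z: in xz 35.0 in yz 3.6 deg low end [110.   3. 113.] hi [  0.  -7. -44.] lowend world [480.  144.9  23.8]
top 140 axis tool [0.412 0.229 0.882] angle from tool z: in xz 25.1 in yz 14.5 deg low end [115.  27. 126.] hi [58. -4.  6.] lowend world [500.7 157.6  10.2]
```

View pics/side7.png

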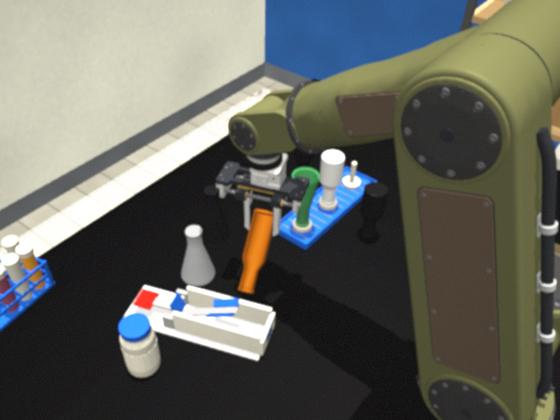

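>>> jog_arm(
  deltas="10 0 -7 0 40; 25 0 -9 0 40; 40 0 -12 0 40; 55 0 -24 0 40; 70 0 -31 0 40; 85 0 -37 0 40; 100 0 -41 0 40; 115 0 -44 0 40; 125 0 -45 0 40; 130 0 -45 0 40",
)

```text
clock: 15.65
eef_pos: [470.4, 163.9, 183.2]
eef_rot: [3.138, 0.001, 1.923]
wrist_force: [0.4, -1.9, 7.7]
finger_gap: 44.8
```

```bash
python3 go.py 515 41 133 1.922; python3 -c "
from ax import *
tilt('8')"
```

```text
d tool [-130.7   -0.7   50.3] twist 0.001
pos [470.4 163.9 183.2] rot [3.138e+00 1.000e-03 1.923e+00] F [ 0.4 -1.9  7.7] gap 44.8 t 15.65 j [ 0.26  0.22  1.71 -0.    1.21 -0.09]
side 1336 axis tool [ 0.09  -0.04   0.995] angle from tool z: in xz 5.2 in yz -2.3 deg low end [ 12.  -8. 118.] hi [ -7.   0. -85.] lowend world [459.5 172.4  65. ]
top 371 axis tool [0.058 0.09  0.994] angle from tool z: in xz 3.3 in yz 5.2 deg low end [-22.  17. 185.] hi [ -39.  -10. -106.] lowend world [494.3 149.4  -2.1]
```

View pics/side8.png

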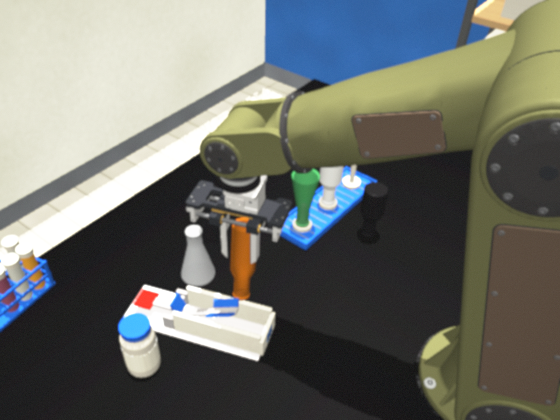

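```bash
python3 -c "
from m import *
from scipy.spatial.transform import Rotation as Ro
im,d=load('side')
cv2.imwrite('pics/z8.png',cv2.resize(im[160:320,160:320],None,fx=3.7,fy=3.7,interpolation=2)[:,:,::-1])
im2,d2=load('top')
cv2.imwrite('pics/zt8.png',cv2.resize(im2[140:310,90:270],None,fx=3.5,fy=3.5,interpolation=2)[:,:,::-1])
s=manip.read_state();R=Ro.from_euler('xyz',s['eef_rot']).as_matrix()
P=cloud('side',d);h=cv2.cvtColor(im,cv2.COLOR_RGB2HSV);H,S,V=h[...,0].astype(int),h[...,1],h[...,2]
m=(H>=5)&(H<19)&(S>140)&(V>50)&(d>0);L=(P-s['eef_pos'])@R
m&=np.linalg.norm(L,axis=-1)<190;m=big(m)
for r in range(214,302,6):
  u=np.nonzero(m[r])[0]
  if len(u): print(r,u.min(),u.max(),L[r,u.min()].round(0),L[r,(u.min()+u.max())//2].round(0),L[r,u.max()].round(0),P[r,(u.min()+u.max())//2].round(0))
"
```

```text
226 232 240 [-18.  20. -47.] [-15.  11. -52.] [ 28. -14. -98.] [486. 153. 235.]
232 232 247 [-12.  18. -38.] [ -3.   1. -51.] [ 32. -28. -92.] [472. 161. 234.]
238 232 249 [-10.  18. -24.] [ -2.  -2. -38.] [ -6. -18. -38.] [469. 162. 221.]
244 230 249 [-8. 22. -8.] [ -0.   0. -23.] [ -6. -18. -24.] [470. 164. 206.]
250 230 249 [-7. 22.  7.] [  5.  -1. -12.] [ -4. -18.  -9.] [467. 168. 195.]
256 231 249 [-2. 18. 17.] [ 6. -4.  2.] [ -1. -19.   4.] [465. 168. 181.]
262 231 249 [ 1. 18. 31.] [ 7. -4. 18.] [ -0. -19.  20.] [465. 169. 165.]
268 230 254 [ 2. 20. 48.] [ 8. -8. 33.] [-10. -26.  44.] [460. 169. 150.]
274 233 252 [10. 11. 54.] [12. -9. 45.] [ -2. -25.  54.] [458. 172. 137.]
280 234 249 [ 3. 12. 80.] [10. -6. 66.] [ -4. -18.  76.] [461. 171. 117.]
286 234 249 [ 8. 10. 93.] [10. -6. 84.] [ -2. -18.  93.] [462. 171.  99.]
292 233 249 [  5.  14. 115.] [15. -7. 96.] [-56.   2. 180.] [459. 176.  87.]
298 239 248 [ 19.  -4. 112.] [ 15. -11. 113.] [  8. -19. 118.] [455. 174.  70.]
```

View pics/z8.png

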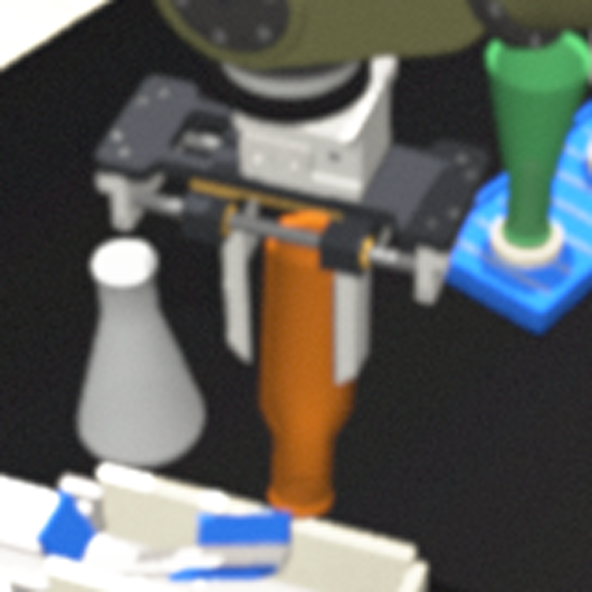

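View pics/zt8.png

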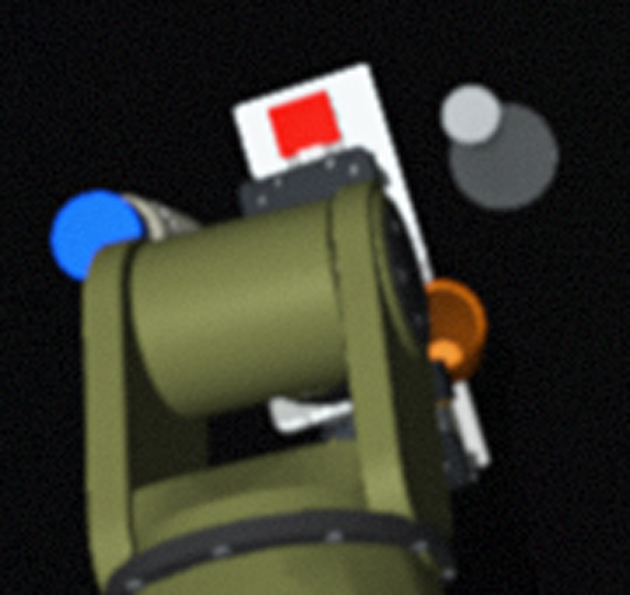

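The crop shows the bottle almost upright, mouth down, with its base at about z 235. The mouth is at about z 60, at the top of the wall. The pads have slid along it: the gap is 44.8, so the grip is about 19 mm off the bottle's axis. I'll ease up slowly, move it away from the block, stand it on the bench and re-centre the grip.

>>> jog_arm(
  deltas="0 0 -1 0 40; 0 0 -2 0 40; 0 0 -3 0 40; 0 0 -5 0 40; 0 0 -7 0 40; 0 0 -9 0 40; 0 0 -11 0 40; 0 0 -13 0 40; 0 0 -14 0 40; 0 0 -14 0 40",
)

```text
clock: 17.0
eef_pos: [470.2, 162.7, 195.5]
eef_rot: [3.142, -0.0, 1.922]
wrist_force: [-0.1, 0.5, 0.9]
finger_gap: 40.3
```

```bash
python3 go.py 515 41 133 1.922; python3 -c "
from ax import *
tilt('9')
im,d=load('side')
cv2.imwrite('pics/z9.png',cv2.resize(im[160:320,160:320],None,fx=3.7,fy=3.7,interpolation=2)[:,:,::-1])
"
```

```text
d tool [-129.7    0.3   62.5] twist -0.0
pos [470.2 162.7 195.5] rot [ 3.142 -0.     1.922] F [-0.1  0.5  0.9] gap 40.3 t 17.0 j [ 0.26  0.2   1.7   0.    1.24 -0.09]
side 704 axis tool [0.966 0.013 0.258] angle from tool z: in xz 75.0 in yz 2.9 deg low end [-23.  -3. 170.] hi [-121.   -5.  143.] lowend world [475.1 139.8  26. ]
top 583 axis tool [ 0.99  -0.015  0.139] angle from tool z: in xz 82.0 in yz -6.3 deg low end [-26.  -2. 161.] hi [-120.   -0.  148.] lowend world [477.3 137.5  34.1]
```

View pics/z9.png

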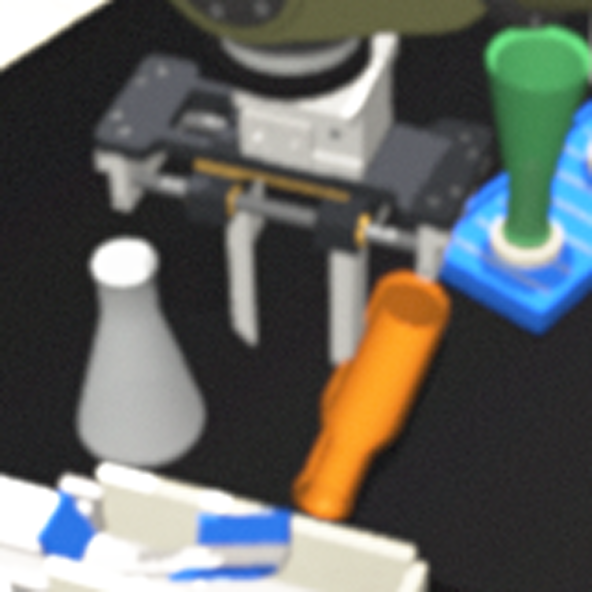

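The bottle slipped out of the off-centre grip and toppled onto the bench; in the crop the base is at (410,300) and the mouth at (325,500). I'll check that it has come to rest before re-gripping it.

>>> jog_arm(
  deltas="0 0 -5 0 60; 0 0 -15 0 94; 0 0 -25 0 94; 0 0 -35 0 94; 0 0 -35 0 94; 0 0 -35 0 94; 0 0 -35 0 94; 0 0 -35 0 94; 0 0 -35 0 94; 0 0 -35 0 94",
)

```text
clock: 18.35
eef_pos: [470.1, 162.7, 230.4]
eef_rot: [-3.141, 0.0, 1.922]
wrist_force: [-0.7, -0.1, -0.4]
finger_gap: 94.1
```

```bash
cat > lie.py <<'E'
from m import *
def lie(tag):
  for n in('side','top'):
    im,d=grab(n); cv2.imwrite(f'pics/{n}{tag}.png',im[:,:,::-1])
    P=cloud(n,d);h=cv2.cvtColor(im,cv2.COLOR_RGB2HSV);H,S,V=h[...,0].astype(int),h[...,1],h[...,2]
    m=(H>=5)&(H<19)&(S>140)&(V>50)&(d>0)&(P[...,2]<90)&(P[...,2]>5)&(P[...,0]>250)&(P[...,0]<650)&(abs(P[...,1])<400)
    m=big(m);q=P[m];c=q.mean(0);w,v=np.linalg.eigh((q-c).T@(q-c));a=v[:,2];pr=(q-c)@a
    print(n,m.sum(),'c',c.round(1),'axis',a.round(3),'ends',(c+a*np.percentile(pr,.5)).round(1),(c+a*np.percentile(pr,99.5)).round(1),'zpct',np.percentile(q[:,2],[5,50,98]).round(1),'minrect',cv2.minAreaRect(q[:,:2].astype(np.float32)))
E
python3 -c "
from lie import *
lie('10')"
```

```text
side 1197 c [498.5  65.8  39.6] axis [-0.281  0.955 -0.098] ends [526.  -27.7  49.2] [477.  138.9  32.1] zpct [16.  41.6 52.2] minrect ((510.4739074707031, 46.35124206542969), (50.59971237182617, 199.94467163085938), 18.65765953063965)
top 1330 c [509.7  49.5  42.1] axis [-0.339  0.939 -0.049] ends [536.6 -24.8  46. ] [477.9 137.7  37.5] zpct [30.2 43.  51. ] minrect ((508.7309875488281, 57.06040573120117), (48.9732780456543, 174.91285705566406), 19.89396095275879)
```

View pics/top10.png

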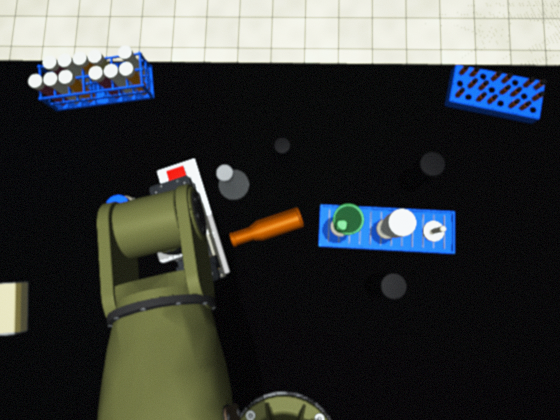

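View pics/side10.png

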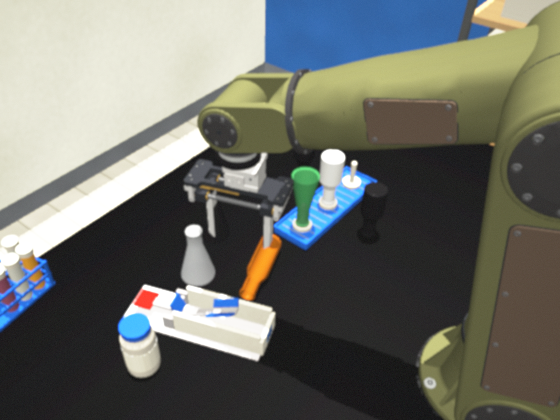

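The bottle lies at rest on the bench (top view (232,240) to (300,215)), and nothing else has moved. I'll re-grasp it near the base.

>>> jog_arm(
  deltas="-30 0 0 0 94; -70 0 0 0 94; -110 0 0 0 94; -150 0 10 0 94; -172 0 50 0 94; -172 0 95 0 94; -172 0 140 0 94; -172 0 175 0 94; -172 0 200 0 94; -172 0 209 0 94",
)

```text
clock: 19.7
eef_pos: [528.7, 1.2, 20.2]
eef_rot: [-3.14, -0.001, 1.922]
wrist_force: [-0.2, 0.0, 1.2]
finger_gap: 94.0
```

```bash
python3 go.py 529 1.3 21 1.92; python3 -c "
from ax import *
tilt('11')
im,d=load('side')
cv2.imwrite('pics/z11.png',cv2.resize(im[160:320,180:340],None,fx=3.7,fy=3.7,interpolation=2)[:,:,::-1])
"
```

```text
d tool [ 0.   0.3 -0.8] twist 0.002
pos [528.7   1.2  20.2] rot [-3.140e+00 -1.000e-03  1.922e+00] F [-0.2  0.   1.2] gap 94.0 t 19.7 j [-0.07  0.51  1.75 -0.    0.89 -0.42]
side 1452 axis tool [ 1.    -0.016  0.012] angle from tool z: in xz 89.3 in yz -53.2 deg low end [147.  -5. -15.] hi [-80.  -1. -18.] lowend world [474.1 137.3  35.7]
top 236 axis tool [0.759 0.052 0.649] angle from tool z: in xz 49.5 in yz 4.6 deg low end [162.   3.  14.] hi [113.  -0. -28.] lowend world [476.  154.3   6.3]
```

View pics/z11.png

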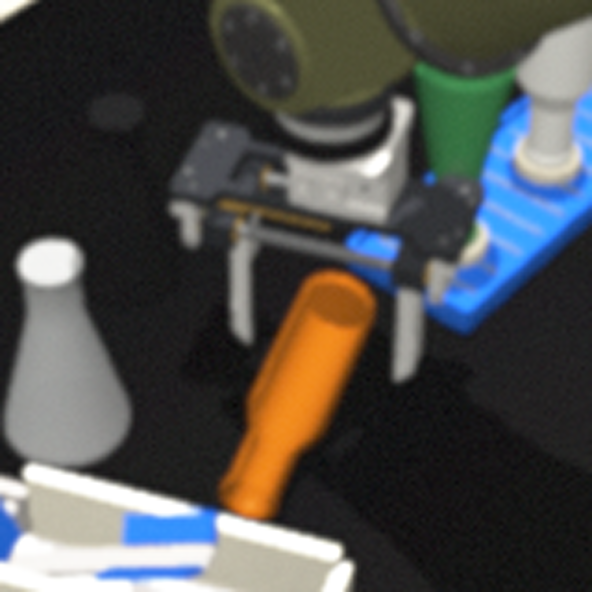

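>>> jog_arm(
  deltas="0 0 0 0 40; 0 0 0 0 40; 0 0 0 0 40; 0 0 0 0 40; 0 0 0 0 40; 0 0 0 0 40; 0 0 0 0 40; 0 0 0 0 40; 0 0 0 0 40; 0 0 0 0 40",
  squeeze=10,
)

```text
clock: 21.05
eef_pos: [529.3, 1.1, 21.5]
eef_rot: [3.142, 0.0, 1.922]
wrist_force: [-0.4, -1.1, 3.5]
finger_gap: 49.9
```

>>> jog_arm(
  deltas="0 0 -10 0 40; 0 0 -25 0 40; 0 0 -45 0 40; 0 0 -65 0 40; 0 0 -85 0 40; 0 0 -110 0 40; 0 0 -135 0 40; 0 0 -160 0 40; 0 0 -180 0 40; 0 0 -180 0 40",
)

```text
clock: 22.3
eef_pos: [529.7, 1.1, 203.4]
eef_rot: [3.139, 0.001, 1.922]
wrist_force: [-0.4, -0.7, -3.1]
finger_gap: 49.8
```

```bash
python3 go.py 529 1.3 21 1.92; python3 -c "
from ax import *
tilt('12')
"
```

```text
d tool [  0.6  -1.1 182.4] twist 0.002
pos [529.7   1.1 203.4] rot [3.139e+00 1.000e-03 1.922e+00] F [-0.4 -0.7 -3.1] gap 49.8 t 22.3 j [-0.07  0.27  1.6  -0.    1.27 -0.42]
side 1723 axis tool [ 0.797 -0.007  0.604] angle from tool z: in xz 52.9 in yz -0.7 deg low end [127.  -6.  67.] hi [-11.  -4. -38.] lowend world [480.9 118.8 135.9]
top 300 axis tool [0.376 0.209 0.903] angle from tool z: in xz 22.6 in yz 13.0 deg low end [67.  5. 32.] hi [ 19. -22. -84.] lowend world [511.4  66.  170.9]
```

View pics/side12.png

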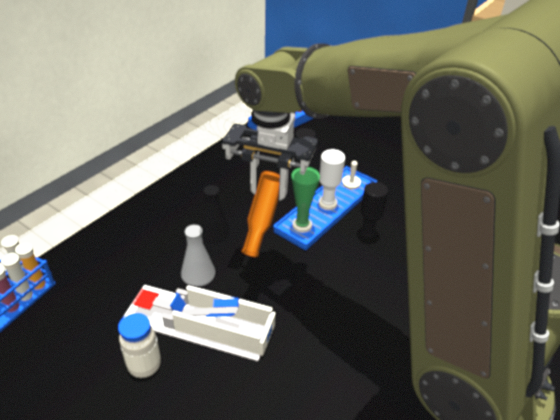

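It is re-gripped with a full 50 mm gap, lifted and hanging about 53° from vertical. I'll ease the squeeze and jiggle so it swings down.

>>> jog_arm(
  deltas="0 0 -10 0 40; 0 0 0 0 40; 0 0 -10 0 40; 0 0 0 0 40; 0 0 -10 0 40; 0 0 0 0 40; 0 0 -10 0 40; 0 0 0 0 40; 0 0 0 0 40; 0 0 0 0 40",
  squeeze=7,
)

```text
clock: 23.65
eef_pos: [529.2, 1.2, 201.3]
eef_rot: [-3.141, -0.0, 1.922]
wrist_force: [0.1, 0.4, -1.6]
finger_gap: 49.8
```

```bash
python3 go.py 529 1.3 21 1.92; python3 -c "
from ax import *
tilt('13')
im,d=load('side')
cv2.imwrite('pics/z13.png',cv2.resize(im[140:300,180:340],None,fx=3.7,fy=3.7,interpolation=2)[:,:,::-1])
"
```

```text
d tool [ 2.000e-01 -1.000e-01  1.803e+02] twist 0.002
pos [529.2   1.2 201.3] rot [-3.141 -0.     1.922] F [ 0.1  0.4 -1.6] gap 49.8 t 23.65 j [-0.07  0.27  1.6   0.    1.27 -0.42]
side 1661 axis tool [ 0.592 -0.008  0.806] angle from tool z: in xz 36.3 in yz -0.6 deg low end [100.  -6. 101.] hi [ -2.  -4. -39.] lowend world [489.5  93.1 100.7]
top 241 axis tool [0.4   0.137 0.906] angle from tool z: in xz 23.8 in yz 8.6 deg low end [78.  8. 82.] hi [45. -3.  8.] lowend world [510.3  77.6 119.2]
```

View pics/z13.png

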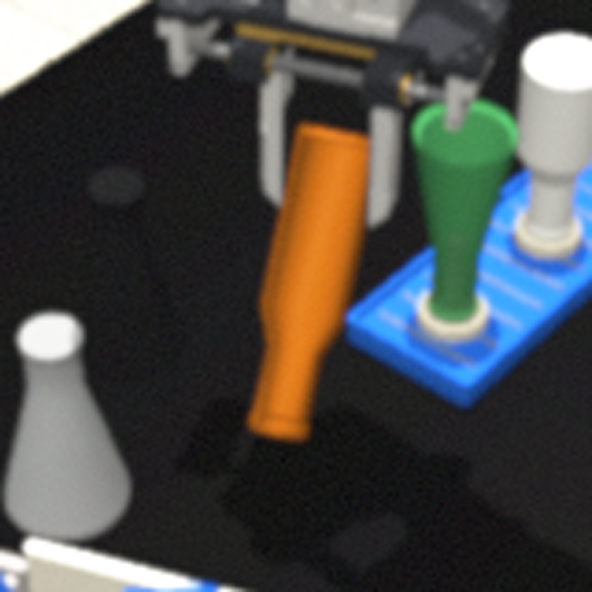

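>>> jog_arm(
  deltas="0 0 -10 0 40; 0 0 0 0 40; 0 0 -10 0 40; 0 0 0 0 40; 0 0 -10 0 40; 0 0 0 0 40; 0 0 -10 0 40; 0 0 0 0 40; 0 0 -10 0 40; 0 0 -10 0 40",
  squeeze=5,
)

```text
clock: 25.0
eef_pos: [529.6, 1.1, 212.4]
eef_rot: [3.14, 0.001, 1.922]
wrist_force: [-0.5, 0.3, -0.6]
finger_gap: 49.9
```

```bash
python3 go.py 529 1.3 21 1.92; python3 -c "
from ax import *
tilt('14')
im,d=load('side')
cv2.imwrite('pics/z14.png',cv2.resize(im[140:300,180:340],None,fx=3.7,fy=3.7,interpolation=2)[:,:,::-1])
"
```

```text
d tool [  0.5  -0.8 191.4] twist 0.002
pos [529.6   1.1 212.4] rot [3.140e+00 1.000e-03 1.922e+00] F [-0.5  0.3 -0.6] gap 49.9 t 25.0 j [-0.07  0.26  1.59  0.    1.29 -0.42]
side 1671 axis tool [ 0.486 -0.013  0.874] angle from tool z: in xz 29.1 in yz -0.9 deg low end [ 84.  -6. 113.] hi [  0.  -4. -38.] lowend world [495.1  78.3  99.1]
top 232 axis tool [0.41  0.121 0.904] angle from tool z: in xz 24.4 in yz 7.6 deg low end [ 84.   8. 114.] hi [42. -5. 23.] lowend world [508.2  82.2  98.2]
```

View pics/z14.png

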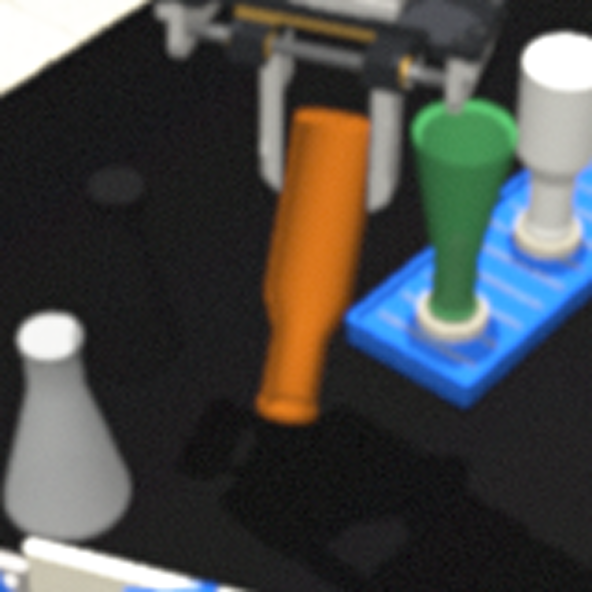

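>>> jog_arm(
  deltas="-4 0 -5 0 40; -11 0 -10 0 40; -20 0 -10 0 40; -30 0 -10 0 40; -8 0 -10 0 40; 12 0 -10 0 40; 28 0 -10 0 40; 39 0 -10 0 40; 46 0 -10 0 40; 49 0 -10 0 40",
  squeeze=4.5,
)

```text
clock: 26.35
eef_pos: [512.4, 47.5, 221.5]
eef_rot: [3.142, 0.0, 1.922]
wrist_force: [0.6, -0.2, -1.4]
finger_gap: 49.9
```

```bash
python3 go.py 529 1.3 21 1.92; python3 -c "
from ax import *
tilt('15')
im,d=load('side')
cv2.imwrite('pics/z15.png',cv2.resize(im[140:300,180:340],None,fx=3.7,fy=3.7,interpolation=2)[:,:,::-1])
"
```

```text
d tool [-49.1  -0.3 200.5] twist 0.002
pos [512.4  47.5 221.5] rot [3.142 0.    1.922] F [ 0.6 -0.2 -1.4] gap 49.9 t 26.35 j [ 0.02  0.22  1.62 -0.    1.3  -0.33]
side 1757 axis tool [ 0.396 -0.018  0.918] angle from tool z: in xz 23.4 in yz -1.1 deg low end [ 71.  -7. 123.] hi [  2.  -4. -37.] lowend world [481.5 112.   98.6]
top few 41
```

View pics/z15.png

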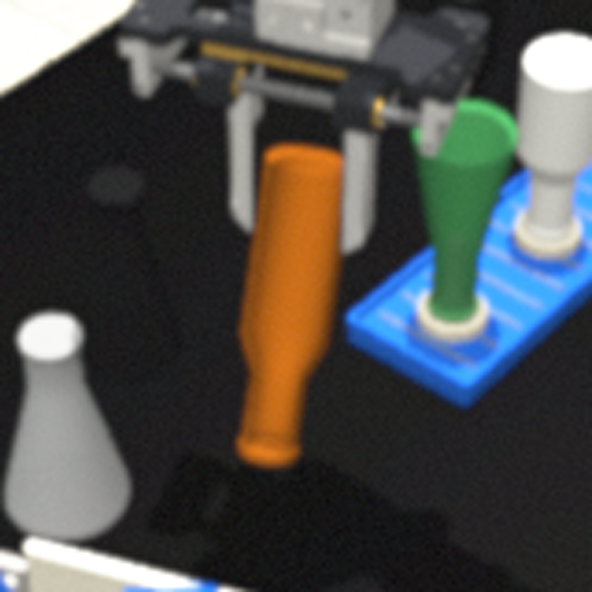

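>>> jog_arm(
  deltas="-10 0 0 0 40; -24 0 0 0 40; -40 0 0 0 40; -58 0 0 0 40; -25 0 0 0 40; 1 0 0 0 40; 20 0 0 0 40; 32 0 0 0 40; 38 0 0 0 40; 40 0 0 0 40",
  squeeze=4,
)

```text
clock: 27.7
eef_pos: [498.8, 84.7, 221.4]
eef_rot: [3.142, 0.0, 1.922]
wrist_force: [-0.4, -1.7, -1.4]
finger_gap: 49.4
```

```bash
python3 go.py 529 1.3 21 1.92; python3 -c "
from ax import *
tilt('16')
im,d=load('side')
cv2.imwrite('pics/z16.png',cv2.resize(im[140:300,180:340],None,fx=3.7,fy=3.7,interpolation=2)[:,:,::-1])
"
```

```text
d tool [-88.7  -0.3 200.4] twist 0.002
pos [498.8  84.7 221.4] rot [3.142 0.    1.922] F [-0.4 -1.7 -1.4] gap 49.4 t 27.7 j [ 0.1   0.2   1.64 -0.    1.3  -0.26]
side 1676 axis tool [ 0.199 -0.029  0.98 ] angle from tool z: in xz 11.5 in yz -1.7 deg low end [ 40.  -8. 137.] hi [  5.  -3. -34.] lowend world [477.6 119.1  84.4]
top few 0
```

View pics/z16.png

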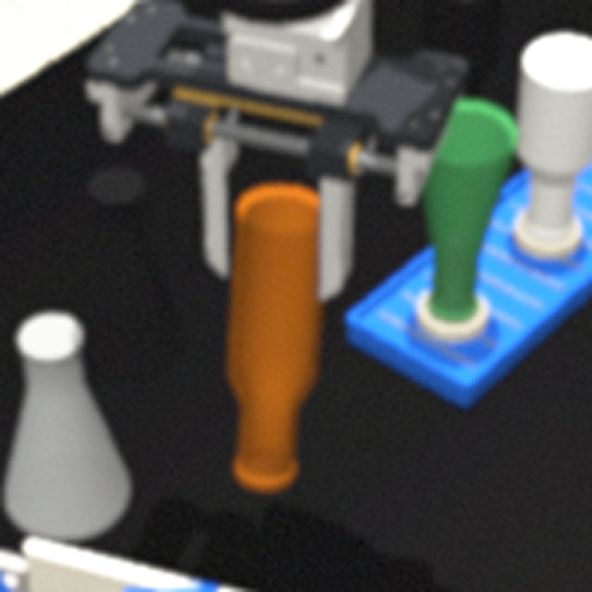

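The tilt is now about 11–15° by a biased estimate. I'll twist so the swing plane faces the side camera, which lets me measure the tilt properly, while moving to open space.

>>> jog_arm(
  deltas="-3 -4 0 0.05 40; -10 -14 0 0.2 40; -19 -26 0 0.36 40; -28 -38 0 0.52 40; -38 -51 0 0.68 40; -48 -64 0 0.84 40; -57 -76 0 1.0 40; -66 -88 0 1.15 40; -72 -97 0 1.25 40; -75 -101 0 1.279 40",
  squeeze=8,
)

```text
clock: 29.05
eef_pos: [429.5, -21.1, 221.5]
eef_rot: [3.141, -0.0, 0.641]
wrist_force: [0.5, 0.1, -2.3]
finger_gap: 50.1
```

```bash
cat > til.py <<'E'
from m import *
from scipy.spatial.transform import Rotation as Ro
def til(tag,n='side',crop=True):
  s=manip.read_state();R=Ro.from_euler('xyz',s['eef_rot']).as_matrix();p=s['eef_pos']
  im,d=grab(n)
  c=optics.get_calibration(n);K=c['intrinsics'];Rc=np.array(c['R']);t=np.array(c['t'])
  P=cloud(n,d);h=cv2.cvtColor(im,cv2.COLOR_RGB2HSV);H,S,V=h[...,0].astype(int),h[...,1],h[...,2]
  L=(P-p)@R
  m=big((H>=4)&(H<20)&(S>130)&(V>40)&(np.linalg.norm(L,axis=-1)<190))
  o=-Rc.T@t;pts=[]
  for r in np.unique(np.nonzero(m)[0]):
    u=np.nonzero(m[r])[0]
    q=[]
    for uu in (u.min()-.5,u.max()+.5):
      dr=Rc.T@np.linalg.inv(K)@np.array([uu,r,1.]);dl=R.T@dr;ol=R.T@(o-p);q.append(ol-dl*ol[1]/dl[1])
    pts.append([r,q[0][0],q[1][0],(q[0][0]+q[1][0])/2,(q[0][2]+q[1][2])/2])
  a=np.array(pts);w=abs(a[:,2]-a[:,1])
  print('z range tool',a[0,4].round(1),a[-1,4].round(1))
  for sel,nm in((a[:,4]>16)&(a[:,4]<75),'body'),((a[:,4]>16)&(a[:,4]<140),'all'):
    f=np.polyfit(a[sel,4],a[sel,3],1);print(nm,'tilt deg (mouth to tool +x): %.1f'%np.degrees(np.arctan(f[0])),'x at z=-5: %.1f'%np.polyval(f,-5),'x at z=140 %.1f'%np.polyval(f,140))
  print('widths',[(int(b[4]),round(abs(b[2]-b[1]))) for b in a[::10]])
  v,u=np.nonzero(m);cv,cu=int(v.mean()),int(u.mean())
  y0=max(0,min(260,cv-80));x0=max(0,min(400,cu-80))
  cv2.imwrite(f'pics/z{tag}.png',cv2.resize(im[y0:y0+160,x0:x0+160],None,fx=3.7,fy=3.7,interpolation=2)[:,:,::-1]);print('crop',x0,y0)
E
python3 go.py 430 -20 222 0.6435; python3 -c "
from til import *
til('17')"
```

```text
d tool [ 1.  -0.6 -0.5] twist -0.002
pos [429.5 -21.1 221.5] rot [ 3.141 -0.     0.641] F [ 0.5  0.1 -2.3] gap 50.1 t 29.05 j [-0.13  0.03  1.83 -0.    1.28  0.8 ]
z range tool -17.3 158.9
body tilt deg (mouth to tool +x): 10.9 x at z=-5: -4.7 x at z=140 23.3
all tilt deg (mouth to tool +x): 11.5 x at z=-5: -5.6 x at z=140 23.8
widths [(-17, 48), (9, 47), (36, 46), (65, 44), (94, 32), (124, 26), (155, 20)]
crop 226 141
```

View pics/z17.png

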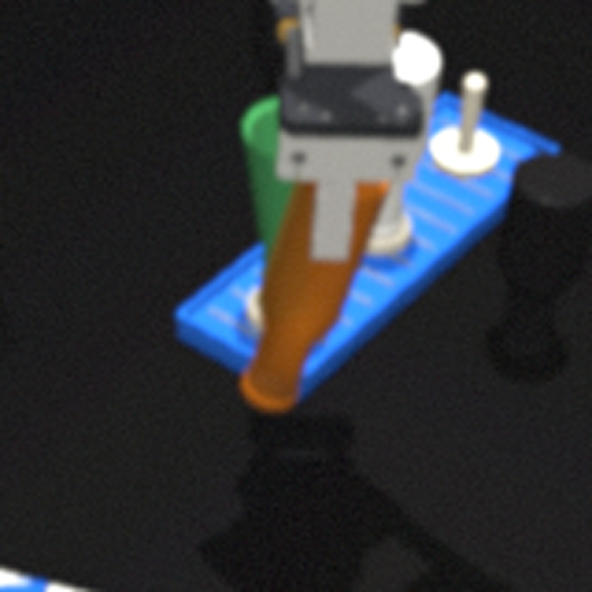

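The tilt is measured at 11°, with the grip secure. One more shake at low squeeze, this time along the swing plane in open space.

>>> jog_arm(
  deltas="-8 0 0 0 40; -20 0 0 0 40; -35 0 0 0 40; -52 0 0 0 40; -20 0 0 0 40; 5 0 0 0 40; 22 0 0 0 40; 33 0 0 0 40; 38 0 0 0 40; 40 0 0 0 40",
  squeeze=4,
)

```text
clock: 30.35
eef_pos: [461.6, 3.4, 221.4]
eef_rot: [-3.142, 0.0, 0.643]
wrist_force: [-0.5, 0.3, -1.5]
finger_gap: 50.0
```

```bash
python3 go.py 430 -20 222 0.6435; python3 -c "
from til import *
til('18')"
```

```text
d tool [-39.3  -0.2  -0.5] twist -0.001
pos [461.6   3.4 221.4] rot [-3.142  0.     0.643] F [-0.5  0.3 -1.5] gap 50.0 t 30.35 j [-0.07  0.1   1.76 -0.    1.29  0.86]
z range tool -18.1 159.2
body tilt deg (mouth to tool +x): 0.9 x at z=-5: -4.2 x at z=140 -1.9
all tilt deg (mouth to tool +x): 3.3 x at z=-5: -6.6 x at z=140 1.8
widths [(-18, 4), (7, 47), (34, 46), (62, 44), (91, 32), (121, 28), (152, 29)]
crop 213 141
```

View pics/z18.png

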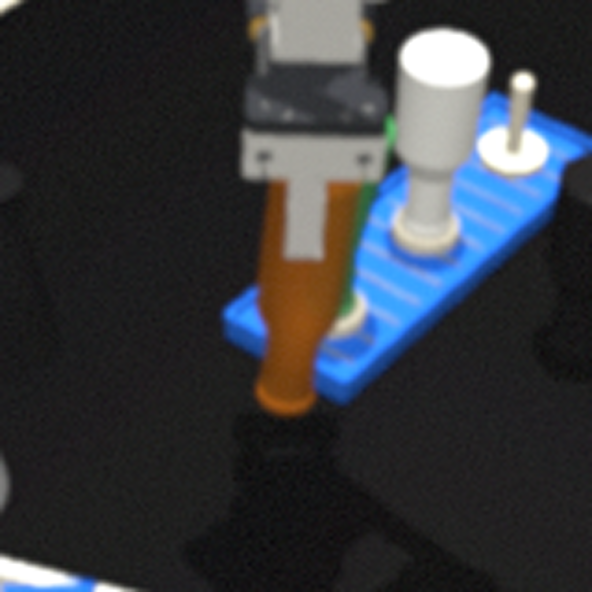

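The bottle is now within a few degrees of vertical, hanging parallel to the upright white bottle in the crop. Next I raise it high and carry it gently over to the free peg.

>>> jog_arm(
  deltas="0 0 -8 0 40; 0 0 -22 0 40; 0 0 -40 0 40; 0 0 -58 0 40; 0 0 -76 0 40; -5 9 -94 0 40; -14 26 -110 0 40; -27 50 -120 0 40; -42 78 -125 0 40; -58 107 -125 0 40",
  squeeze=10,
)

```text
clock: 31.65
eef_pos: [479.4, -117.9, 348.1]
eef_rot: [3.14, -0.001, 0.643]
wrist_force: [0.8, 0.0, -2.3]
finger_gap: 50.0
```

>>> jog_arm(
  deltas="-16 30 0 0 40; -32 60 0 0 40; -47 87 0 0 40; -61 113 0 0 40; -74 137 0 0 40; -85 157 0 0 40; -94 174 0 0 40; -101 187 0 0 40; -105 195 0 0 40; -107 198 0 0 40",
)

```text
clock: 32.9
eef_pos: [512.4, -339.7, 346.6]
eef_rot: [-3.142, -0.0, 0.643]
wrist_force: [-0.2, 0.3, -1.6]
finger_gap: 50.1
```

```bash
python3 go.py 512.7 -339.8 345 0.6435; python3 -c "
from til import *
til('19')
im,d=load('side');cv2.imwrite('pics/side19.png',im[:,:,::-1])
im,d=grab('top');cv2.imwrite('pics/top19.png',im[:,:,::-1])"
```

```text
d tool [0.1 0.3 1.6] twist -0.001
pos [ 512.4 -339.7  346.6] rot [-3.142 -0.     0.643] F [-0.2  0.3 -1.6] gap 50.1 t 32.9 j [-0.64  0.4   1.1   0.    1.64  0.28]
z range tool -41.1 153.4
body tilt deg (mouth to tool +x): -9.1 x at z=-5: 6.9 x at z=140 -16.3
all tilt deg (mouth to tool +x): -0.1 x at z=-5: -1.0 x at z=140 -1.3
widths [(-41, 2), (-16, 9), (7, 11), (32, 42), (58, 50), (85, 43), (113, 32), (141, 37)]
crop 282 19
```

View pics/side19.png

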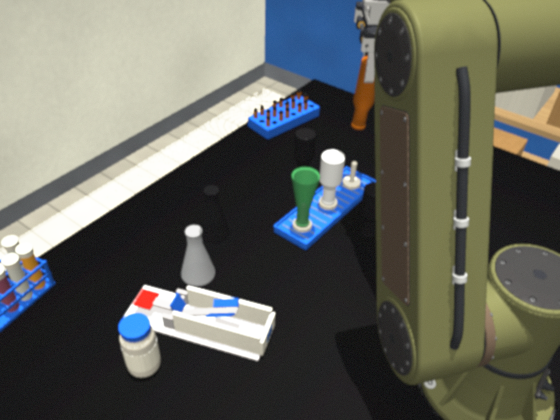

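View pics/top19.png

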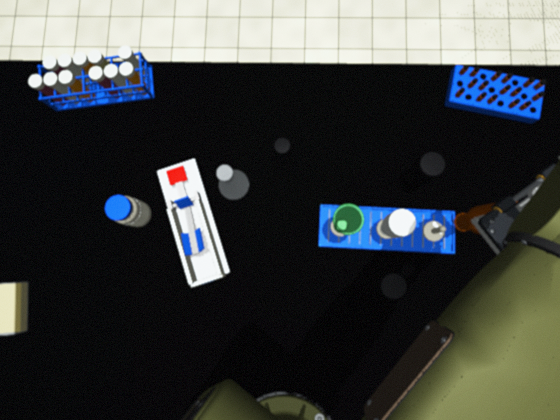

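>>> jog_arm(
  deltas="0 0 10 0 40; 0 0 22 0 40; 0 0 34 0 40; 0 0 46 0 40; 0 0 58 0 40; 0 0 70 0 40; 0 0 80 0 40; 0 0 87 0 40; 0 0 91 0 40; 0 0 92 0 40",
)

```text
clock: 34.25
eef_pos: [512.4, -339.5, 254.4]
eef_rot: [3.142, -0.0, 0.643]
wrist_force: [-0.7, 0.2, -1.5]
finger_gap: 49.8
```

```bash
python3 go.py 512.7 -339.8 254 0.6435; python3 -c "
from til import *
til('20')
im,d=load('side');cv2.imwrite('pics/side20.png',cv2.resize(im[80:210,280:410],None,fx=4.6,fy=4.6,interpolation=2)[:,:,::-1])
im,d=grab('top');cv2.imwrite('pics/top20.png',cv2.resize(im[170:270,380:520],None,fx=5,fy=5,interpolation=2)[:,:,::-1])"
```

```text
d tool [0.  0.4 0.4] twist -0.001
pos [ 512.4 -339.5  254.4] rot [ 3.142 -0.     0.643] F [-0.7  0.2 -1.5] gap 49.8 t 34.25 j [-0.64  0.42  1.27 -0.    1.45  0.28]
z range tool -40.9 155.6
body tilt deg (mouth to tool +x): 1.6 x at z=-5: -5.5 x at z=140 -1.5
all tilt deg (mouth to tool +x): 3.0 x at z=-5: -7.0 x at z=140 0.7
widths [(-40, 5), (-14, 12), (12, 46), (40, 51), (69, 52), (99, 33), (130, 33)]
crop 278 50
```

View pics/side20.png

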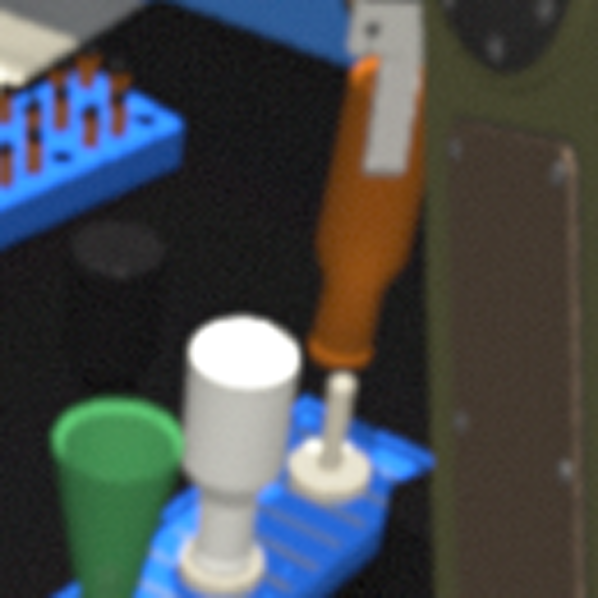

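View pics/top20.png

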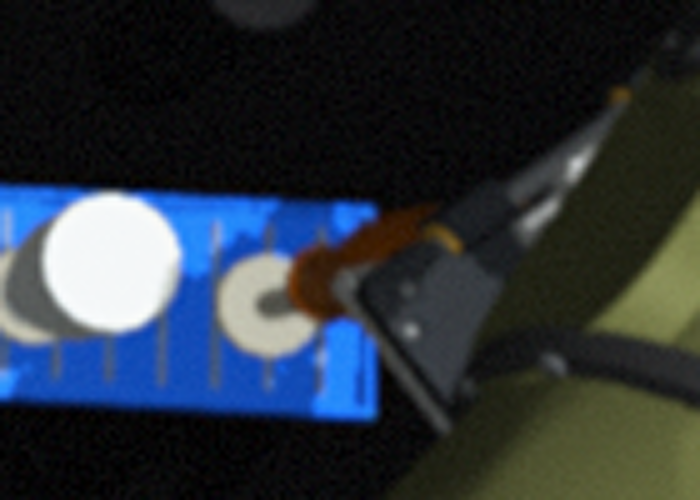

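```bash
python3 -c "
from m import *
print('tip',ray('side',354.5,162.2,87).round(1),'collar',ray('side',280+330/4.6,80+468/4.6,26).round(1))
for z in(104,108,112,116): print(z,'side mouth',ray('side',354.3,156.5,z).round(1),'top left edge',ray('top',438,227,z).round(1))
# masks for lip
im,d=load('side');P=cloud('side',d);sub=P[150:161,346:362];print(np.median(sub[sub[...,2]>60],0))
for r in range(148,163): print(r,[tuple(P[r,c].round(0)) for c in (350,354,358)])
im,d=load('top');h=cv2.cvtColor(im,cv2.COLOR_RGB2HSV)
for r in range(216,236,2): print(r,[tuple(h[r,c]) for c in range(432,452,2)])
"
```

```text
tip [ 512.4 -347.4   87. ] collar [ 509.7 -342.8   26. ]
104 side mouth [ 515.4 -347.3  104. ] top left edge [ 513.3 -324.3  104. ]
108 side mouth [ 512.8 -342.2  108. ] top left edge [ 512.9 -322.9  108. ]
112 side mouth [ 510.3 -337.   112. ] top left edge [ 512.5 -321.5  112. ]
116 side mouth [ 507.7 -331.9  116. ] top left edge [ 512.1 -320.1  116. ]
[ 505.68606224 -326.67244744  123.51780711]
148 [(np.float64(520.0), np.float64(-326.0), np.float64(140.0)), (np.float64(508.0), np.float64(-323.0), np.float64(147.0)), (np.float64(500.0), np.float64(-330.0), np.float64(147.0))]
149 [(np.float64(519.0), np.float64(-324.0), np.float64(139.0)), (np.float64(508.0), np.float64(-324.0), np.float64(143.0)), (np.float64(499.0), np.float64(-328.0), np.float64(145.0))]
150 [(np.float64(518.0), np.float64(-323.0), np.float64(136.0)), (np.float64(508.0), np.float64(-325.0), np.float64(140.0)), (np.float64(500.0), np.float64(-331.0), np.float64(140.0))]
151 [(np.float64(519.0), np.float64(-326.0), np.float64(131.0)), (np.float64(509.0), np.float64(-328.0), np.float64(135.0)), (np.float64(500.0),
[... 5938 characters left out ...]
), np.uint8(117)), (np.uint8(13), np.uint8(200), np.uint8(83)), (np.uint8(14), np.uint8(221), np.uint8(60)), (np.uint8(11), np.uint8(188), np.uint8(46)), (np.uint8(0), np.uint8(82), np.uint8(50)), (np.uint8(0), np.uint8(14), np.uint8(72))]
234 [(np.uint8(30), np.uint8(21), np.uint8(183)), (np.uint8(30), np.uint8(22), np.uint8(173)), (np.uint8(26), np.uint8(24), np.uint8(178)), (np.uint8(28), np.uint8(21), np.uint8(190)), (np.uint8(25), np.uint8(24), np.uint8(189)), (np.uint8(21), np.uint8(45), np.uint8(146)), (np.uint8(142), np.uint8(36), np.uint8(79)), (np.uint8(112), np.uint8(193), np.uint8(161)), (np.uint8(111), np.uint8(204), np.uint8(226)), (np.uint8(112), np.uint8(187), np.uint8(187))]
```

Both views put the mouth at about (512.5,-340.5,109), against the peg at (512.7,-339.8), so they agree to within about 2 mm with 5 mm of clearance. I'll start lowering.

>>> jog_arm(
  deltas="0 0 4 0 40; 0 0 9 0 40; 0 0 14 0 40; 0 0 19 0 40; 0 0 24 0 40; 0 0 29 0 40; 0 0 34 0 40; 0 0 38 0 40; 0 0 40 0 40; 0 0 40 0 40",
)

```text
clock: 35.6
eef_pos: [512.4, -339.5, 214.4]
eef_rot: [-3.141, 0.0, 0.643]
wrist_force: [-0.1, 0.2, -1.8]
finger_gap: 49.7
```

```bash
python3 go.py 512.7 -339.8 171 0.6435; python3 -c "
from til import *
til('21')
im,d=load('side');cv2.imwrite('pics/side21.png',cv2.resize(im[80:210,280:410],None,fx=4.6,fy=4.6,interpolation=2)[:,:,::-1])
im,d=grab('top');cv2.imwrite('pics/top21.png',cv2.resize(im[170:270,380:520],None,fx=5,fy=5,interpolation=2)[:,:,::-1])"
```

```text
d tool [ 0.   0.5 43.4] twist -0.001
pos [ 512.4 -339.5  214.4] rot [-3.141  0.     0.643] F [-0.1  0.2 -1.8] gap 49.7 t 35.6 j [-0.64  0.45  1.33  0.    1.36  0.28]
z range tool -37.9 151.5
body tilt deg (mouth to tool +x): 3.2 x at z=-5: -7.3 x at z=140 0.7
all tilt deg (mouth to tool +x): 3.4 x at z=-5: -7.7 x at z=140 0.8
widths [(-37, 7), (-10, 41), (18, 49), (47, 50), (77, 48), (109, 34), (141, 32)]
crop 276 63
```

View pics/side21.png

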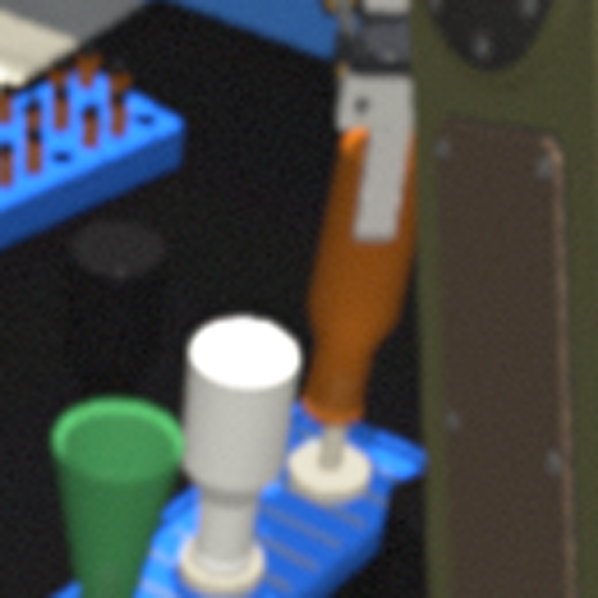

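View pics/top21.png

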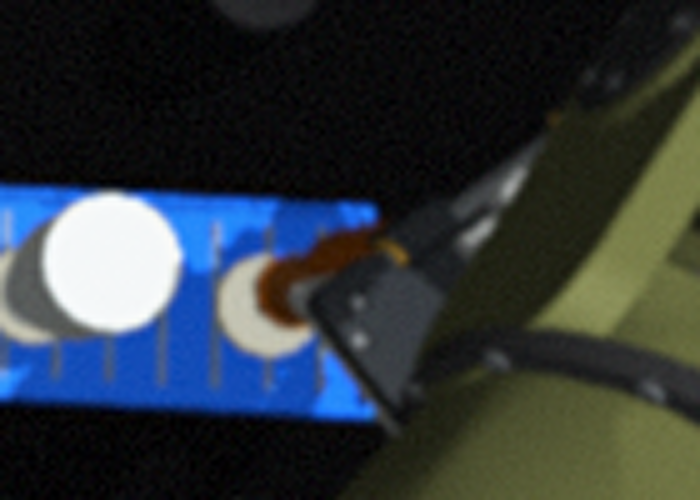

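The peg is inside the mouth with no side force. I'll continue lowering slowly, adding a small +x shift to take out the remaining ~3° lean.

>>> jog_arm(
  deltas="0 0 4 0 40; 0 0 9 0 40; 0 0 14 0 40; 0 0 19 0 40; 1 0 24 0 40; 2 0 29 0 40; 3 0 33 0 40; 4 0 36 0 40; 5 0 38 0 40; 5 0 38 0 40",
)

```text
clock: 36.95
eef_pos: [516.4, -336.4, 176.3]
eef_rot: [-3.141, 0.0, 0.643]
wrist_force: [0.2, -0.3, -1.4]
finger_gap: 49.6
```

```bash
python3 go.py 512.7 -339.8 171 0.6435; python3 -c "
from til import *
til('22')
im,d=load('side');cv2.imwrite('pics/side22.png',cv2.resize(im[80:210,280:410],None,fx=4.6,fy=4.6,interpolation=2)[:,:,::-1])"
```

```text
d tool [-5.   0.5  5.3] twist -0.001
pos [ 516.4 -336.4  176.3] rot [-3.141  0.     0.643] F [ 0.2 -0.3 -1.4] gap 49.6 t 36.95 j [-0.64  0.48  1.37  0.    1.29  0.29]
z range tool -34.2 150.5
body tilt deg (mouth to tool +x): 0.5 x at z=-5: -7.2 x at z=140 -6.0
all tilt deg (mouth to tool +x): 2.2 x at z=-5: -9.0 x at z=140 -3.6
widths [(-34, 39), (-5, 45), (24, 51), (55, 51), (87, 42), (120, 24)]
crop 274 74
```

View pics/side22.png

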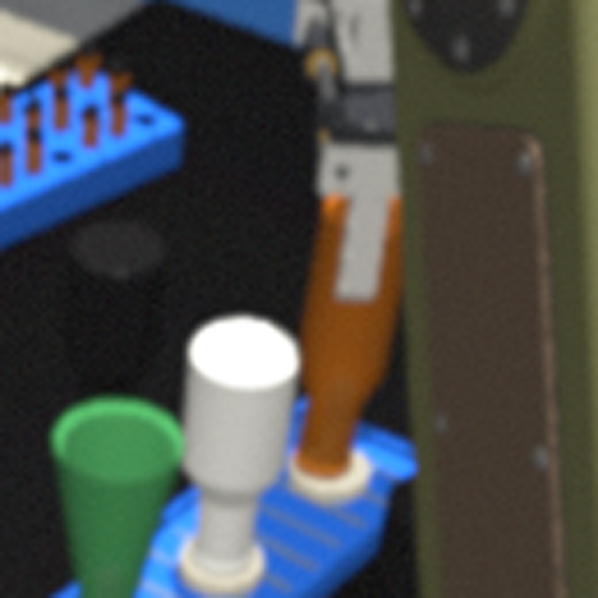

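>>> jog_arm(
  deltas="0 0 1 0 40; 0 0 2 0 40; 0 0 3 0 40; 0 0 4 0 40; 0 0 5 0 40; 0 0 5 0 40; 0 0 5.5 0 40; 0 0 6 0 40; 0 0 6 0 40; 0 0 6 0 40",
)

```text
clock: 38.25
eef_pos: [517.3, -336.7, 172.6]
eef_rot: [3.138, -0.002, 0.643]
wrist_force: [0.4, 1.7, 13.4]
finger_gap: 49.8
```

```bash
python3 go.py 512.7 -339.8 171 0.6435; python3 -c "
from til import *
til('23')
im,d=load('side');cv2.imwrite('pics/side23.png',cv2.resize(im[80:210,280:410],None,fx=4.6,fy=4.6,interpolation=2)[:,:,::-1])"
```

```text
d tool [-5.5 -0.3  1.6] twist -0.001
pos [ 517.3 -336.7  172.6] rot [ 3.138e+00 -2.000e-03  6.430e-01] F [ 0.4  1.7 13.4] gap 49.8 t 38.25 j [-0.64  0.49  1.37  0.    1.28  0.29]
z range tool -34.1 151.2
body tilt deg (mouth to tool +x): -0.9 x at z=-5: -6.4 x at z=140 -8.8
all tilt deg (mouth to tool +x): 1.7 x at z=-5: -9.0 x at z=140 -4.8
widths [(-34, 7), (-5, 45), (24, 51), (55, 51), (87, 42), (120, 27)]
crop 274 75
```

View pics/side23.png

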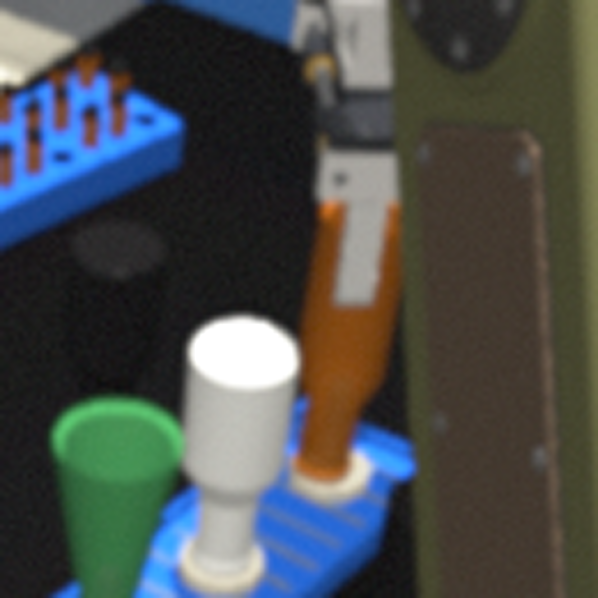

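Contact with the collar shows as +13 N with the height settled at 172.6, about as calculated. I'll relax the push slightly while still holding, then open.

>>> jog_arm(
  deltas="0 0 -0.5 0 40; 0 0 -1 0 40; 0 0 -1.5 0 40; 0 0 -1.5 0 40; 0 0 -1.5 0 52; 0 0 -1.5 0 60; 0 0 -1.5 0 72; 0 0 -1.5 0 84; 0 0 -1.5 0 84; 0 0 -1.5 0 84",
)

```text
clock: 39.55
eef_pos: [516.4, -336.5, 171.9]
eef_rot: [-3.142, -0.0, 0.643]
wrist_force: [-0.6, -0.0, -0.9]
finger_gap: 84.2
```

```bash
python3 go.py 512.7 -339.8 171 0.6435; python3 -c "
from til import *
til('24')
im,d=load('side');cv2.imwrite('pics/side24.png',cv2.resize(im[80:210,280:410],None,fx=4.6,fy=4.6,interpolation=2)[:,:,::-1])"
```

```text
d tool [-5.   0.4  0.9] twist -0.001
pos [ 516.4 -336.5  171.9] rot [-3.142 -0.     0.643] F [-0.6 -0.  -0.9] gap 84.2 t 39.55 j [-0.64  0.49  1.38  0.    1.28  0.29]
z range tool -35.0 149.6
body tilt deg (mouth to tool +x): -3.8 x at z=-5: -0.8 x at z=140 -10.3
all tilt deg (mouth to tool +x): 0.3 x at z=-5: -4.4 x at z=140 -3.7
widths [(-35, 5), (-6, 50), (23, 48), (54, 49), (86, 42), (119, 27)]
crop 272 74
```

View pics/side24.png

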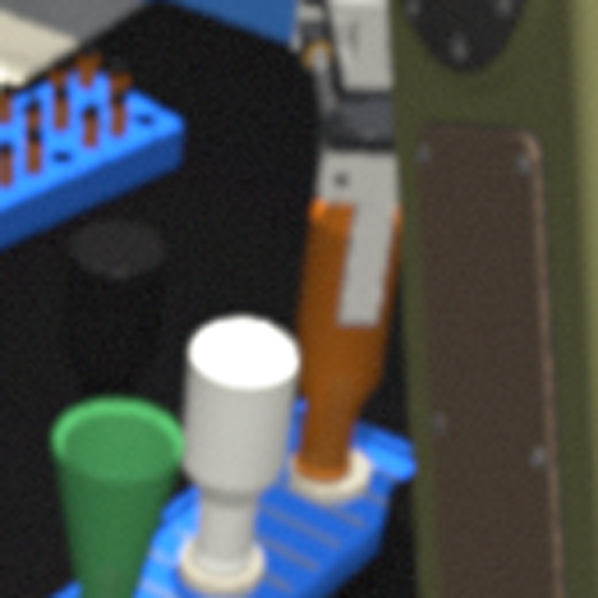

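The bottle has been released and stands vertical on the collar, free of the fingers. I'll retreat straight up.

>>> jog_arm(
  deltas="0 0 -5 0 84; 0 0 -15 0 84; 0 0 -30 0 84; 0 0 -45 0 84; 0 0 -65 0 84; 0 0 -85 0 84; 0 0 -105 0 84; 0 0 -125 0 84; 0 0 -140 0 84; 0 0 -140 0 84",
)

```text
clock: 40.85
eef_pos: [516.6, -336.6, 313.3]
eef_rot: [3.14, -0.001, 0.643]
wrist_force: [0.3, 0.5, -0.5]
finger_gap: 83.9
```

>>> jog_arm(
  deltas="-10 10 0 0 84; -30 30 0 0 84; -55 55 0 0 84; -80 80 0 0 84; -105 105 0 0 84; -130 130 0 0 84; -150 150 0 0 84; -165 165 0 0 84; -170 170 0 0 84; -170 170 0 0 84",
)

```text
clock: 42.1
eef_pos: [482.0, -574.7, 311.0]
eef_rot: [-3.14, -0.0, 0.642]
wrist_force: [0.7, 0.0, 0.0]
finger_gap: 84.2
```

```bash
python3 go.py 512.7 -339.8 171 0.6435
python3 - <<'E'
from m import *
im,d=grab('side');cv2.imwrite('pics/side25.png',im[:,:,::-1])
im,d=grab('top');cv2.imwrite('pics/top25.png',im[:,:,::-1])
for n in('top','side'):
    im,d=load(n);P=cloud(n,d);h=cv2.cvtColor(im,cv2.COLOR_RGB2HSV);H,S,V=h[...,0].astype(int),h[...,1],h[...,2];z=P[...,2];ok=d>0;X,Y=P[...,0],P[...,1]
    for nm,mm in (('brown top',ok&(H>3)&(H<20)&(S>100)&(z>192)&(z<215)&(Y<-280)&(Y>-400)&(X<620)),('wbottle',ok&(S<60)&(V>120)&(z>155)&(z<180)&(Y<-150)&(Y>-290)&(X<600)),('gflask',ok&(H>40)&(H<80)&(S>80)&(z>168)&(z<180)),('clear',ok&(z>125)&(z<142)&(Y>80)&(Y<250)&(X>520)&(X<720)),('cap',ok&(H>95)&(H<125)&(S>150)&(z>110)&(Y>250)&(X<680)),('red',ok&((H<6)|(H>174))&(S>150)&(V>120)&(Y>200))):
        if mm.sum()>5:
            b=big(mm);(cx,cy),rr=cv2.minEnclosingCircle(P[b][:,:2].astype(np.float32));print(n,nm,b.sum(),np.round([cx,cy,rr],1),'z',np.median(P[b][:,2]).round(1))
E
```

```text
d tool [ 165.3 -169.5  140.2] twist -0.001
pos [ 482.  -574.7  311. ] rot [-3.14  -0.     0.642] F [0.7 0.  0. ] gap 84.2 t 42.1 j [-0.92  0.8   0.57  0.    1.77  0.01]
top brown top 530 [ 515.3 -335.6   25.4] z 200.0
top wbottle 599 [ 515.2 -230.3   27.6] z 167.1
top gflask 735 [ 518.9 -120.2   32.3] z 173.3
top clear 210 [618.  144.1  17.8] z 135.3
top cap 525 [537.9 379.7  28.8] z 124.3
top red 235 [632.3 281.4  26.2] z 33.4
side brown top 227 [ 514.5 -336.9   28. ] z 201.5
side wbottle 340 [ 515.5 -231.8   30.3] z 168.3
side gflask 426 [ 516.7 -121.5   33.6] z 174.9
side clear 201 [616.4 142.8  19.3] z 136.3
side cap 667 [535.2 380.1  28.6] z 125.8
side red 266 [631.  281.3  27.9] z 34.9
```

View pics/side25.png

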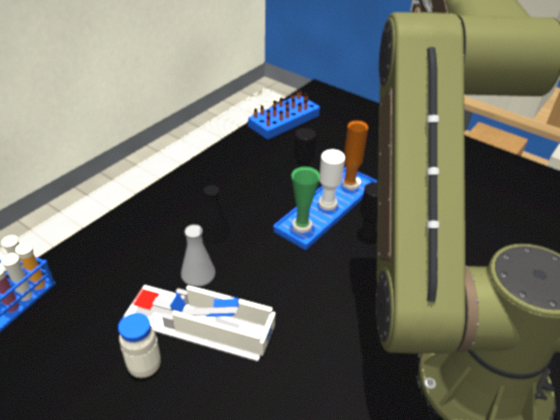

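View pics/top25.png

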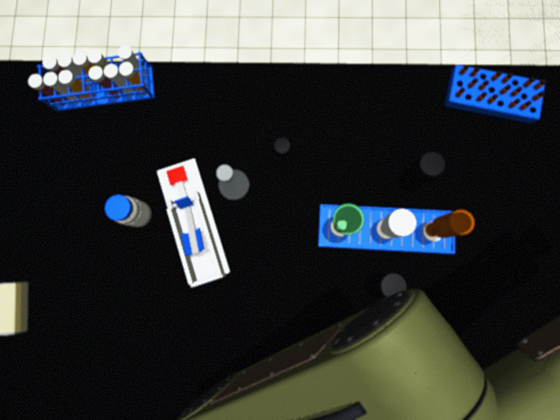

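The base is at z 200–201, and 26 + 175 = 201, so the bottle is seated flat. The pad is still at 34 mm and the other vessels haven't moved.

```bash
python3 -c "
from cell import workorder
print(workorder.sign_off())"
```

```text
the job is handed in; nothing more can be done
None
```

The brown bottle is upside down on the free peg with its rim on the collar, and the job is handed in at about 42 s. However, I dropped the bottle once on the way.

**What I did:** I pressed the lever to its stop (force rose to about 21 N, pad at 34 mm) and gripped the bottle near its base. I turned it mouth-down, lowered it over the peg in the grip until it met the collar (+13 N), then let go and backed away.

**The drop:** I first tried to turn the bottle upright by pushing its mouth against the pocket's side wall. I pushed too far and the grip went off-centre. When I lifted, the bottle slipped out and toppled onto the bench next to the block. It touched nothing else that I could see. I gripped it again from the bench and swung it upright with a light grip and small shakes. After that I held it until it was on the collar.

**Last checks, from both cameras:**
- **Bottle:** its base is at z 200–201 mm, and 201 is what a fully seated bottle should give. It stands about 3–4 mm off the peg's centre, within the 5 mm of play.
- **Lever:** the pad is still down at 33–35 mm.
- **Other vessels:** the white bottle, green flask, clear flask and jar are within about 2 mm of where they started, which is as fine as I could measure.
- **Robot:** nothing is touching the gripper.

**Disagreement:** just after release, the tilt estimate from the bottle's body alone read -3.8°, while the whole-bottle fit read 0.3°. A finger was partly hiding the body, so I went by the base height.

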